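Line up the steel tins by height

TASK

Stand the four closed steel tins on the four cork mats of the wooden plank, one in the middle of each mat, in order of height: the tallest on the mat next to the mortar, down to the shortest at the other end. Keep the tins upright all the way, and do not knock over the little glass bottle.

Things in the scene. Friction and masses are not known exactly. Their poses are not given: they have to be found in the camera images.
- tin_a_center (a point): the shortest of four plain closed steel tins: upright cylinder, 50 mm diameter, 44 mm high, flat lid that does not come off, about 144 g. The point is its centre, half-way up (22 mm above its underside); its z axis is the tin's axis. It starts upright on the counter (height 0).
- tin_b_center (a point): the second shortest of four plain closed steel tins: upright cylinder, 50 mm diameter, 66 mm high, flat lid that does not come off, about 166 g. The point is its centre, half-way up (33 mm above its underside); its z axis is the tin's axis. It starts upright on the counter (height 0).
- tin_c_center (a point): the second tallest of four plain closed steel tins: upright cylinder, 50 mm diameter, 88 mm high, flat lid that does not come off, about 188 g. The point is its centre, half-way up (44 mm above its underside); its z axis is the tin's axis. It starts upright on the counter (height 0).
- tin_d_center (a point): the tallest of four plain closed steel tins: upright cylinder, 50 mm diameter, 110 mm high, flat lid that does not come off, about 210 g. The point is its centre, half-way up (55 mm above its underside); its z axis is the tin's axis. It starts upright on the counter (height 0).
- mat_1: one of four like round cork mats, 66 mm diameter, 3 mm thick, fixed in a straight row at 100 mm spacing on a dark wooden plank (80 x 400 x 12 mm, fixed on the counter); next to mat_2, at an end of the row. Origin: centre of its underside, on the plank 12 mm above the counter, so a tin stands on it 15 mm above the counter; y axis along the row, from mat_1 towards mat_4.
- mat_2: one of four like round cork mats, 66 mm diameter, 3 mm thick, fixed in a straight row at 100 mm spacing on a dark wooden plank (80 x 400 x 12 mm, fixed on the counter); next to mat_1 and mat_3. Origin: centre of its underside, on the plank 12 mm above the counter, so a tin stands on it 15 mm above the counter; y axis along the row, from mat_1 towards mat_4.
- mat_3: one of four like round cork mats, 66 mm diameter, 3 mm thick, fixed in a straight row at 100 mm spacing on a dark wooden plank (80 x 400 x 12 mm, fixed on the counter); next to mat_2 and mat_4. Origin: centre of its underside, on the plank 12 mm above the counter, so a tin stands on it 15 mm above the counter; y axis along the row, from mat_1 towards mat_4.
- mat_4: one of four like round cork mats, 66 mm diameter, 3 mm thick, fixed in a straight row at 100 mm spacing on a dark wooden plank (80 x 400 x 12 mm, fixed on the counter); next to mat_3, at an end of the row. Origin: centre of its underside, on the plank 12 mm above the counter, so a tin stands on it 15 mm above the counter; y axis along the row, from mat_1 towards mat_4.
- mortar: heavy brown mortar with a short wooden pestle standing in it, 100 mm wide, 96 mm high with the pestle, fixed on the counter about 120 mm beyond one end of the row of mats (either end; a grey soap dish 30 mm high is at the other end). Origin: centre of its underside.
- sauce_bottle: small amber glass bottle with a black cap, loose, 36 mm diameter, 100 mm high, standing on the counter on the robot's side of the tins, a little nearer than they are. Origin: centre of its underside; z axis is the bottle's axis.

How it is judged:
By the outcome, as a careful person would: the job done as asked, in the order asked, and still so for the second after the job is handed in, with the robot touching nothing.
It also fails if it takes over 112 s, if anything falls off the work surface, if the arm or the gripper's body presses on something with over 40 N, if the wrist force passes 120 N, or if a joint passes its speed limit or range.

ROBOT

A 6-joint arm with a two-finger parallel gripper is mounted at the origin on the work surface. World frame = base frame: x ahead of the robot, y to its left, z up, the work surface at z = 0. Lengths are in mm, angles in degrees, forces in N, time in s.
With the tool pointing down it reaches from about 350 to 850 mm from the base axis. Payload 8.1 kg.
Tool frame: the origin (TCP) lies at the very end of the fingers, on their centre line; the grasp point (between the pads) lies grip_depth behind it (grip_depth is the distance from the TCP to the grasp point, in mm); z points along the fingers, y is the direction in which the jaws open and shut (so a half turn about z gives the same grasp; the last joint's range is limited). The gripper opens to 85 mm and grips with 20 to 120 N. Pads are 22 mm wide; open, the fingers measure 114 mm over their backs; the gripper's body (76 mm by 85 mm) begins 54 mm behind the grasp point. The pads swing forward as they close: fully open they stand 13 mm farther back than shut.
Start: joints at [-81.268, 7.471, 85.268, -0, 87.261, -4.893], TCP at [141.359, -583.115, 231.292] pointing down, gripper open.
Joint ranges: [-169.43, 169.43], [-51.17, 129.36], [1.28, 143.12], [-76.62, 256.62], [0, 156.53], [-152.29, 152.29]. Speed limits (degrees/s): [136.94, 136.94, 159.86, 180, 180, 180].

INTERFACE

Orientations are given as [roll, pitch, yaw] about the fixed x, y, z axes, in that order (R = Rz(yaw) Ry(pitch) Rx(roll)).
In Python, from bench import * gives the robot as it stands.
- The arm moves only by the tool step_arm, never from a script. Its argument "plan" is a list of rows, each an object of numbers: "grip": the finger opening in cm, from 0 to 8.54; "tx", "ty", "tz": the shift along the tool's x, y, z in cm; "ax", "ay", "az": the turn, a rotation vector about the tool's x, y, z in degrees. In form: [{"grip": .., "tx": .., "ty": .., "tz": .., "ax": .., "ay": .., "az": ..}, ...]. A call has 1 to 8 rows; each row shifts and turns the commanded pose from where the row before left it, along the tool's axes as they then stand; what a row does not reach is not made up. A row lasts 1/12 s, in which the tool goes at most 41.7 mm and 7.16 degrees, less where a joint would pass 70% of its speed; a pose out of reach is approached as far as the arm can. A call with a gripper value outside its range is refused whole. The fingers move at their own pace and stop on an object; "newtons" is the grip in N (left out, the last holds). Time passes only in rows, so rows that do not move let the fingers close. It gives the time, the measured TCP pose, the force and the opening at its end, in the units of the state.
- sense(): the state, without advancing time (a new reading comes with each control period).
- snapshot(name): name is "side" or "top"; returns the picture (384x512x3 uint8, red, green, blue); there is no depth.
- camera_model(name): a dict with "intrinsics" (3x3 intrinsics, pixels), "pose" (4x4, takes a point from camera to world coordinates). Camera axes: x right, y down, z forward; pixel columns grow to the right and rows downward; lengths in mm; the calibration is good to about 2 mm. A picture is of the moment at which its call begins. camera_model takes no time and is no camera call.
- hand_in(): hands the job in, once; it reports no verdict.
The state is a dict: "time": time; "joint_pos": joint angles; "qd": joint speeds; "joint_efforts": joint torques, N m; "tool_pos": TCP position; "tcp_rot": TCP orientation; "ft_force": force on the tool from outside, world axes, zero at the start; "wrist_torque": the same for the moment, N m; "finger_gap": finger opening in mm.
Only numpy, scipy, OpenCV 4.12 (cv2) and the standard library are available. Lean on these libraries where they do the work, as an engineer would, in place of code of your own. Each camera call takes 0.05 s, during which the arm holds its last target.

## Working session

There is one attempt and no reset: what is moved stays moved. The work goes in short steps, Python scripts to look and compute and a tool call to move; the robot and the scene stay as the last step left them, time stands still between calls to the robot, and variables do not carry over. Pictures are saved under pics/ and viewed, and the job is handed in when it is done.

Besides the shell and the picture viewer there is one more tool, called after ">>>" by a JSON object that holds its "api" and its "payload", one argument or row to a line. step_arm: Moves the arm, as the interface text tells. Its arguments: {"type":"object","properties":{"plan":{"type":"array","items":{"type":"object","properties":{"grip":{"type":"number"},"tx":{"type":"number"},"ty":{"type":"number"},"tz":{"type":"number"},"ax":{"type":"number"},"ay":{"type":"number"},"az":{"type":"number"}}}},"newtons":{"type":"number"}},"required":["plan"]}

```bash
mkdir -p pics; ls; python3 - <<'E'
from bench import *
import cv2
s=sense();print(s)
for n in("side","top"):
    im=snapshot(n);cv2.imwrite(f"pics/{n}0.png",cv2.cvtColor(im,cv2.COLOR_RGB2BGR));print(camera_model(n))
E
```

```text
pics
{'time': 0.0, 'joint_pos': array([-8.12692552e+01,  7.51571959e+00,  8.53296676e+01, -7.06347164e-04,
        8.72608671e+01, -4.89278630e+00]), 'qd': array([ 0.01949402,  0.01414481, -0.02049253,  0.03550118, -0.00213996,
        0.05302431]), 'joint_efforts': array([-1.67525868e-03, -5.69396389e+01, -5.00557995e+01, -4.07881880e-04,
        1.44922215e-02,  1.80596112e-05]), 'tool_pos': array([ 141.26125281, -582.56920002,  230.23432927]), 'tcp_rot': array([-1.79894073e+02, -8.35967812e-03,  1.36235578e+01]), 'ft_force': array([-0.18993376, -0.14334533,  0.45465621]), 'wrist_torque': array([-0.03746728,  0.01986051,  0.02802523]), 'finger_gap': 85.39630587126378}
{'intrinsics': array([[470.26260922,   0.        , 258.25787969],
       [  0.        , 470.26260922, 196.94067108],
       [  0.        ,   0.        ,   1.        ]]), 'pose': array([[-7.51856851e-01, -4.63639748e-01,  4.68774422e-01,
         2.60759516e+00],
       [-6.59045790e-01,  5.49222831e-01, -5.13821884e-01,
         5.94093706e+02],
       [-1.92333663e-02, -6.95264314e-01, -7.18496772e-01,
         8.72508764e+02],
       [ 0.00000000e+00,  0.00000000e+00,  0.00000000e+00,
         1.00000000e+00]])}
{'intrinsics': array([[396.47302871,   0.        , 252.60457125],
       [  0.        , 396.47302871, 190.34437844],
       [  0.        ,   0.        ,   1.        ]]), 'pose': array([[ 2.72774793e-02, -9.89881889e-01,  1.39247209e-01,
         4.04115844e+02],
       [-9.99560320e-01, -2.53899679e-02,  1.53138910e-02,
        -1.12942305e+01],
       [-1.16234612e-02, -1.39603709e-01, -9.90139232e-01,
         1.11352362e+03],
       [ 0.00000000e+00,  0.00000000e+00,  0.00000000e+00,
         1.00000000e+00]])}
```

View pics/side0.png

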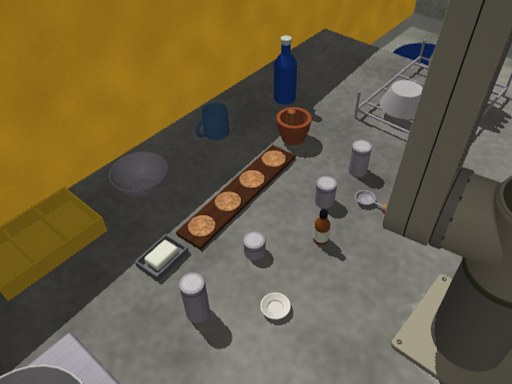

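View pics/top0.png

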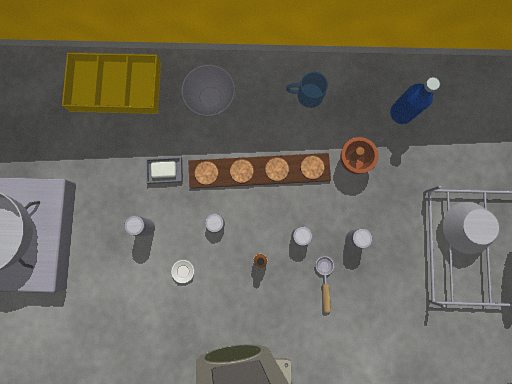

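The side view shows the tallest tin at about (195,297), the shortest at (255,245), and others at (325,192) and (360,158). The top view shows the mat row at columns 206–312 and the mortar at (360,155). I'll enlarge both for exact pixel positions.

```bash
python3 - <<'E'
import cv2
t=cv2.imread("pics/top0.png");s=cv2.imread("pics/side0.png")
c=cv2.resize(t[145:285,110:390],None,fx=2.85,fy=2.85,interpolation=cv2.INTER_CUBIC);cv2.imwrite("pics/tc.png",c)
c=cv2.resize(s[130:330,160:400],None,fx=3,fy=3,interpolation=cv2.INTER_CUBIC);cv2.imwrite("pics/sc.png",c)
E
```

```text
(no output)
```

View pics/tc.png

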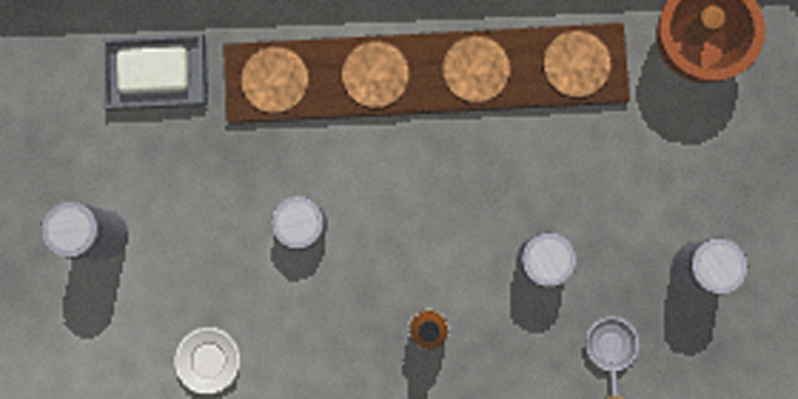

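View pics/sc.png

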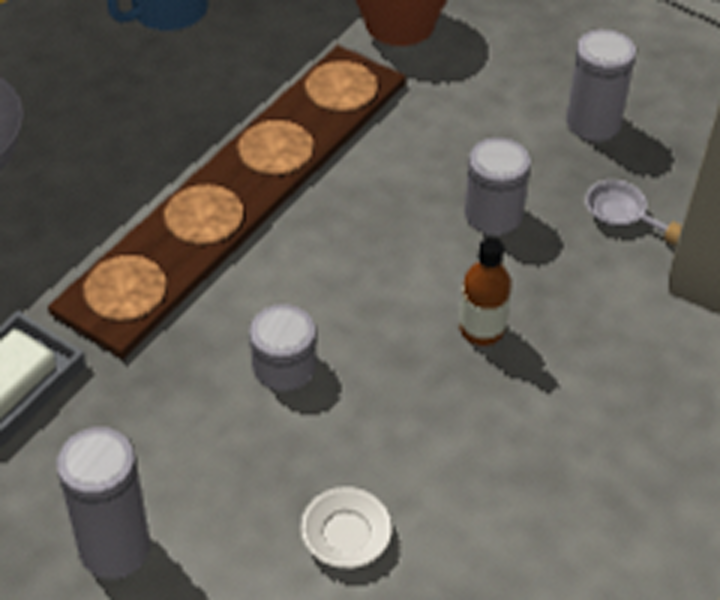

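```bash
cat >h.py <<'E'
import numpy as np
from bench import *
def ray(n,u,v,z):
    m=camera_model(n);K=m["intrinsics"];T=m["pose"]
    d=T[:3,:3]@np.linalg.solve(K,[u,v,1.]);o=T[:3,3]
    return o+d*(z-o[2])/d[2]
def proj(n,p):
    m=camera_model(n);T=m["pose"];c=T[:3,:3].T@(np.array(p)-T[:3,3]);q=m["intrinsics"]@c;return q[:2]/q[2]
def tc(x,y):return((x+.5)/2.85-.5+110,(y+.5)/2.85-.5+145)
def sc(x,y):return((x+.5)/3-.5+160,(y+.5)/3-.5+130)
E
python3 - <<'E'
from h import *
np.set_printoptions(precision=1,suppress=True)
T=dict(d=(70,229,110),a=(298,222,44),b=(549,259,66),c=(719,265,88),m1=(275,79,15),m2=(375,74,15),m3=(476,69,15),m4=(577,63,15),bot=(429,329,100))
S=dict(d=(97,459,110),a=(283,330,44),b=(499,160,66),c=(606,49,88),m1=(125,287,15),m2=(204,213,15),m3=(276,147,15),m4=(342,85,15),bot=(491,243,100))
for k in T:
    print(k,ray("top",*tc(*T[k][:2]),T[k][2]),ray("side",*sc(*S[k][:2]),S[k][2]))
E
```

```text
d [448.8 301.7 110. ] [446.2 303.7 110. ]
a [464.1 106.3  44. ] [462.1 108.6  44. ]
b [ 435.1 -128.7   66. ] [ 433.4 -125.4   66. ]
c [ 433.2 -278.7   88. ] [ 431.2 -276.2   88. ]
m1 [606.4 138.   15. ] [604.1 140.7  15. ]
m2 [613.9  39.2  15. ] [612.5  40.5  15. ]
m3 [621.4 -60.5  15. ] [619.6 -58.4  15. ]
m4 [ 629.9 -160.1   15. ] [ 628.1 -158.9   15. ]
bot [369.7 -19.6 100. ] [368.5 -19.6 100. ]
```

>>> {"api": "step_arm", "payload": {
  "plan": [
    {"az":-7,"grip":8.5},
    {"az":-7},
    {"az":-7},
    {"az":-7},
    {"az":-7},
    {"az":-7},
    {"az":-7},
    {"az":-7}
  ]
}}

```text
invalid input
```

>>> {"api": "step_arm", "payload": {
  "plan": [
    {"az":-7},
    {"az":-7},
    {"az":-7},
    {"az":-4},
    {"az":0}
  ]
}}

```text
invalid input
```

```bash
cat >>h.py <<'E'
from scipy.spatial.transform import Rotation as R
def go(x,y,z,yaw=94.5):
    s=sense();r=R.from_euler('xyz',s["tcp_rot"],degrees=True)
    d=r.inv().apply(np.array([x,y,z])-s["tool_pos"])/10
    e=(r.inv()*R.from_euler('xyz',[180,0,yaw],degrees=True)).as_rotvec(degrees=True)
    n=max(np.linalg.norm(d)/4.17,1)
    print("t",round(s["time"],2),"pos",s["tool_pos"].round(1),"rot",s["tcp_rot"].round(2),"gap",round(s["finger_gap"],1),"F",s["ft_force"].round(1))
    print("delta cm",d.round(2),"rot",e.round(2),"rows",round(n,1))
E
python3 -c "
from h import *
go(432.2,-277.5,180)"
```

```text
t 0.1 pos [ 141.3 -582.6  230.3] rot [-1.7991e+02 -1.0000e-02  1.3620e+01] gap 85.2 F [-0.1  0.7 -0.2]
delta cm [ 35.46 -22.79   5.08] rot [-7.000e-02 -7.000e-02 -8.088e+01] rows 10.2
```

>>> {"api": "step_arm", "payload": {
  "plan": [
    {"grip":8.5,"tx":0,"ty":0,"tz":0,"ax":0,"ay":0,"az":-7},
    {"grip":8.5,"tx":0,"ty":0,"tz":0,"ax":0,"ay":0,"az":-7},
    {"grip":8.5,"tx":0,"ty":0,"tz":0,"ax":0,"ay":0,"az":-7},
    {"grip":8.5,"tx":0,"ty":0,"tz":0,"ax":0,"ay":0,"az":-7},
    {"grip":8.5,"tx":0,"ty":0,"tz":0,"ax":0,"ay":0,"az":-7},
    {"grip":8.5,"tx":0,"ty":0,"tz":0,"ax":0,"ay":0,"az":-7},
    {"grip":8.5,"tx":0,"ty":0,"tz":0,"ax":0,"ay":0,"az":-7},
    {"grip":8.5,"tx":0,"ty":0,"tz":0,"ax":0,"ay":0,"az":-7}
  ]
}}

```text
time: 0.77
tool_pos: [141.3, -582.8, 230.6]
tcp_rot: [-180.0, -0.1, 70.0]
ft_force: [-0.1, 0.3, -0.0]
finger_gap: 85.0
```

>>> {"api": "step_arm", "payload": {
  "plan": [
    {"grip":8.5,"tx":0,"ty":0,"tz":0,"ax":0,"ay":0,"az":-7},
    {"grip":8.5,"tx":0,"ty":0,"tz":0,"ax":0,"ay":0,"az":-7},
    {"grip":8.5,"tx":0,"ty":0,"tz":0,"ax":0,"ay":0,"az":-7},
    {"grip":8.5,"tx":0,"ty":0,"tz":0,"ax":0,"ay":0,"az":-3.9},
    {"grip":8.5,"tx":0,"ty":0,"tz":0,"ax":0,"ay":0,"az":0}
  ]
}}

```text
time: 1.18
tool_pos: [141.3, -582.8, 230.7]
tcp_rot: [-180.0, -0.1, 94.7]
ft_force: [-0.5, 0.5, 0.0]
finger_gap: 85.0
```

```bash
python3 -c "
from h import *
go(432.2,-277.5,180)"
```

```text
t 1.18 pos [ 141.3 -582.8  230.7] rot [-1.800e+02 -6.000e-02  9.471e+01] gap 85.0 F [-0.5  0.5  0. ]
delta cm [28.03 31.5   5.1 ] rot [-0.   -0.06  0.21] rows 10.2
```

>>> {"api": "step_arm", "payload": {
  "plan": [
    {"grip":8.5,"tx":2,"ty":2.25,"tz":0.3,"ax":0,"ay":0,"az":0},
    {"grip":8.5,"tx":2,"ty":2.25,"tz":0.3,"ax":0,"ay":0,"az":0},
    {"grip":8.5,"tx":2,"ty":2.25,"tz":0.3,"ax":0,"ay":0,"az":0},
    {"grip":8.5,"tx":2,"ty":2.25,"tz":0.3,"ax":0,"ay":0,"az":0},
    {"grip":8.5,"tx":2,"ty":2.25,"tz":0.3,"ax":0,"ay":0,"az":0},
    {"grip":8.5,"tx":2,"ty":2.25,"tz":0.3,"ax":0,"ay":0,"az":0},
    {"grip":8.5,"tx":2,"ty":2.25,"tz":0.3,"ax":0,"ay":0,"az":0},
    {"grip":8.5,"tx":2,"ty":2.25,"tz":0.3,"ax":0,"ay":0,"az":0}
  ]
}}

```text
time: 1.85
tool_pos: [308.9, -408.1, 206.9]
tcp_rot: [-180.0, -0.0, 94.3]
ft_force: [0.4, -0.3, -0.9]
finger_gap: 84.5
```

>>> {"api": "step_arm", "payload": {
  "plan": [
    {"grip":8.5,"tx":2,"ty":2.25,"tz":0.4,"ax":0,"ay":0,"az":0},
    {"grip":8.5,"tx":2,"ty":2.25,"tz":0.4,"ax":0,"ay":0,"az":0},
    {"grip":8.5,"tx":2,"ty":2.25,"tz":0.4,"ax":0,"ay":0,"az":0},
    {"grip":8.5,"tx":2,"ty":2.25,"tz":0.4,"ax":0,"ay":0,"az":0},
    {"grip":8.5,"tx":2,"ty":2.25,"tz":0.4,"ax":0,"ay":0,"az":0},
    {"grip":8.5,"tx":2,"ty":2.25,"tz":0.4,"ax":0,"ay":0,"az":0},
    {"grip":8.5,"tx":0,"ty":0,"tz":0,"ax":0,"ay":0,"az":0},
    {"grip":8.5,"tx":0,"ty":0,"tz":0,"ax":0,"ay":0,"az":0}
  ]
}}

```text
time: 2.52
tool_pos: [433.8, -277.8, 182.7]
tcp_rot: [-179.9, -0.0, 94.6]
ft_force: [-0.4, -1.0, -0.0]
finger_gap: 85.2
```

```bash
python3 -c "
from h import *
go(432.2,-277.5,50)"
```

```text
t 2.52 pos [ 433.8 -277.8  182.7] rot [-1.7995e+02 -5.0000e-02  9.4570e+01] gap 85.2 F [-0.4 -1.  -0. ]
delta cm [ 0.03 -0.14 13.27] rot [-0.05 -0.05  0.07] rows 3.2
```

>>> {"api": "step_arm", "payload": {
  "plan": [
    {"grip":8.5,"tx":0,"ty":-0.1,"tz":2.5,"ax":0,"ay":0,"az":0},
    {"grip":8.5,"tx":0,"ty":0,"tz":2.5,"ax":0,"ay":0,"az":0},
    {"grip":8.5,"tx":0,"ty":0,"tz":2.5,"ax":0,"ay":0,"az":0},
    {"grip":8.5,"tx":0,"ty":0,"tz":2.5,"ax":0,"ay":0,"az":0},
    {"grip":8.5,"tx":0,"ty":0,"tz":2,"ax":0,"ay":0,"az":0},
    {"grip":8.5,"tx":0,"ty":0,"tz":1.2,"ax":0,"ay":0,"az":0},
    {"grip":8.5,"tx":0,"ty":0,"tz":0,"ax":0,"ay":0,"az":0},
    {"grip":8.5,"tx":0,"ty":0,"tz":0,"ax":0,"ay":0,"az":0}
  ]
}}

```text
time: 3.18
tool_pos: [431.7, -279.7, 51.3]
tcp_rot: [-180.0, -0.0, 94.4]
ft_force: [-0.7, 0.4, 0.1]
finger_gap: 84.9
```

>>> {"api": "step_arm", "payload": {
  "newtons": 40,
  "plan": [
    {"grip":4.5,"tx":0,"ty":0,"tz":0,"ax":0,"ay":0,"az":0},
    {"grip":4.5,"tx":0,"ty":0,"tz":0,"ax":0,"ay":0,"az":0},
    {"grip":4.5,"tx":0,"ty":0,"tz":0,"ax":0,"ay":0,"az":0},
    {"grip":4.5,"tx":0,"ty":0,"tz":0,"ax":0,"ay":0,"az":0},
    {"grip":4.5,"tx":0,"ty":0,"tz":0,"ax":0,"ay":0,"az":0},
    {"grip":4.5,"tx":0,"ty":0,"tz":0,"ax":0,"ay":0,"az":0},
    {"grip":4.5,"tx":0,"ty":0,"tz":0,"ax":0,"ay":0,"az":0},
    {"grip":4.5,"tx":0,"ty":0,"tz":0,"ax":0,"ay":0,"az":0}
  ]
}}

```text
time: 3.85
tool_pos: [433.2, -280.1, 53.0]
tcp_rot: [179.9, 0.1, 94.5]
ft_force: [-2.7, -0.2, 6.6]
finger_gap: 49.2
```

```bash
cat >>h.py <<'E'
import cv2
def pic(n,f,x0,y0,x1,y1,k):
    im=cv2.cvtColor(snapshot(n),cv2.COLOR_RGB2BGR)
    cv2.imwrite(f"pics/{f}.png",cv2.resize(im[y0:y1,x0:x1],None,fx=k,fy=k,interpolation=cv2.INTER_CUBIC))
E
python3 -c "
from h import *
go(432.2,-277.5,200)
pic('side','s1',230,60,470,260,3)"
```

```text
t 3.85 pos [ 433.2 -280.1   53. ] rot [1.7991e+02 1.2000e-01 9.4530e+01] gap 49.2 F [-2.7 -0.2  6.6]
delta cm [  0.24  -0.05 -14.7 ] rot [0.09 0.12 0.03] rows 3.5
```

View pics/s1.png

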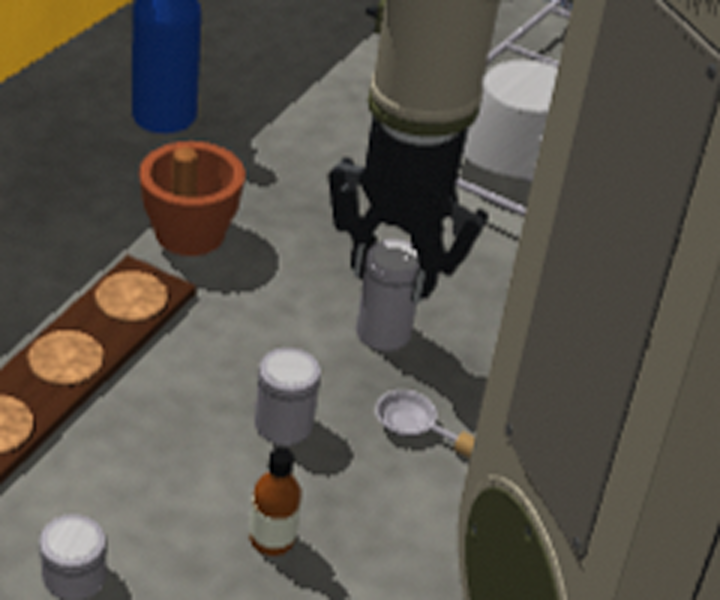

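Tin c is gripped at a 49 mm gap and stands upright. I'll lift it and carry it to mat 3.

>>> {"api": "step_arm", "payload": {
  "plan": [
    {"grip":4.5,"tx":0,"ty":0,"tz":-0.5,"ax":0,"ay":0,"az":0},
    {"grip":4.5,"tx":0,"ty":0,"tz":-1.5,"ax":0,"ay":0,"az":0},
    {"grip":4.5,"tx":0,"ty":0,"tz":-2,"ax":0,"ay":0,"az":0},
    {"grip":4.5,"tx":0,"ty":0,"tz":-2,"ax":0,"ay":0,"az":0},
    {"grip":4.5,"tx":0,"ty":0,"tz":-1,"ax":0,"ay":0,"az":0},
    {"grip":4.5,"tx":0,"ty":0,"tz":0,"ax":0,"ay":0,"az":0}
  ]
}}

```text
time: 4.4
tool_pos: [433.9, -280.4, 124.5]
tcp_rot: [179.8, 0.2, 94.5]
ft_force: [-0.4, -0.5, -2.3]
finger_gap: 49.5
```

```bash
python3 -c "
from h import *
go(620.5,-61,123)"
```

```text
t 4.4 pos [ 433.9 -280.4  124.5] rot [179.78   0.2   94.53] gap 49.5 F [-0.4 -0.5 -2.3]
delta cm [20.4  20.33  0.15] rot [0.22 0.2  0.03] rows 6.9
```

>>> {"api": "step_arm", "payload": {
  "plan": [
    {"grip":4.5,"tx":1,"ty":1,"tz":0,"ax":0,"ay":0,"az":0},
    {"grip":4.5,"tx":1.5,"ty":1.5,"tz":0,"ax":0,"ay":0,"az":0},
    {"grip":4.5,"tx":2,"ty":2,"tz":0,"ax":0,"ay":0,"az":0},
    {"grip":4.5,"tx":2,"ty":2,"tz":0,"ax":0,"ay":0,"az":0},
    {"grip":4.5,"tx":2,"ty":2,"tz":0,"ax":0,"ay":0,"az":0},
    {"grip":4.5,"tx":2,"ty":2,"tz":0,"ax":0,"ay":0,"az":0},
    {"grip":4.5,"tx":2,"ty":2,"tz":0,"ax":0,"ay":0,"az":0},
    {"grip":4.5,"tx":2,"ty":2,"tz":0,"ax":0,"ay":0,"az":0}
  ]
}}

```text
time: 5.07
tool_pos: [565.3, -121.7, 119.6]
tcp_rot: [-179.9, -0.0, 94.5]
ft_force: [0.3, -0.8, -2.4]
finger_gap: 48.9
```

>>> {"api": "step_arm", "payload": {
  "plan": [
    {"grip":4.5,"tx":2,"ty":2,"tz":0,"ax":0,"ay":0,"az":0},
    {"grip":4.5,"tx":1.8,"ty":1.8,"tz":0,"ax":0,"ay":0,"az":0},
    {"grip":4.5,"tx":1.2,"ty":1.2,"tz":0,"ax":0,"ay":0,"az":0},
    {"grip":4.5,"tx":0.9,"ty":0.8,"tz":0,"ax":0,"ay":0,"az":0},
    {"grip":4.5,"tx":0,"ty":0,"tz":0,"ax":0,"ay":0,"az":0},
    {"grip":4.5,"tx":0,"ty":0,"tz":0,"ax":0,"ay":0,"az":0},
    {"grip":4.5,"tx":0,"ty":0,"tz":0,"ax":0,"ay":0,"az":0}
  ]
}}

```text
time: 5.65
tool_pos: [617.7, -60.5, 120.5]
tcp_rot: [-179.9, 0.0, 94.5]
ft_force: [0.4, -0.1, -2.3]
finger_gap: 49.0
```

```bash
python3 -c "
from h import *
go(620.5,-61,68)
pic('side','s2',200,90,360,230,4)"
```

```text
t 5.65 pos [617.7 -60.5 120.5] rot [-179.92    0.     94.51] gap 49.0 F [ 0.4 -0.1 -2.3]
delta cm [-0.07  0.28  5.25] rot [-0.08  0.    0.01] rows 1.3
```

View pics/s2.png

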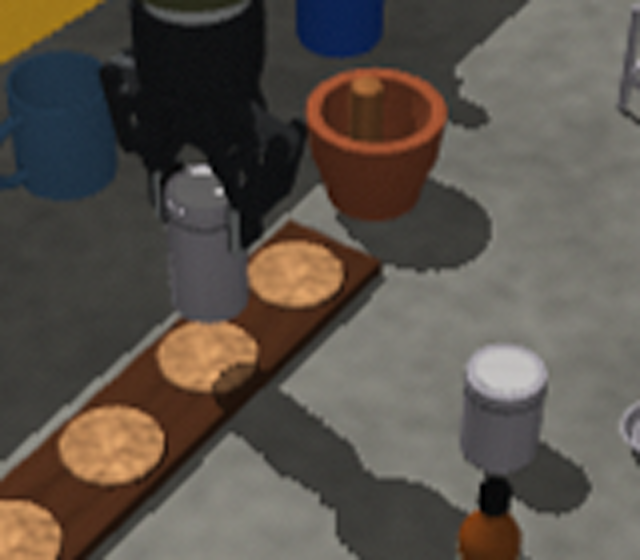

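>>> {"api": "step_arm", "payload": {
  "plan": [
    {"grip":4.5,"tx":-0.1,"ty":0.3,"tz":1,"ax":0,"ay":0,"az":0},
    {"grip":4.5,"tx":0,"ty":0,"tz":1.3,"ax":0,"ay":0,"az":0},
    {"grip":4.5,"tx":0,"ty":0,"tz":1.2,"ax":0,"ay":0,"az":0},
    {"grip":4.5,"tx":0,"ty":0,"tz":0.8,"ax":0,"ay":0,"az":0},
    {"grip":4.5,"tx":0,"ty":0,"tz":0.5,"ax":0,"ay":0,"az":0},
    {"grip":4.5,"tx":0,"ty":0,"tz":0,"ax":0,"ay":0,"az":0},
    {"grip":4.5,"tx":0,"ty":0,"tz":0,"ax":0,"ay":0,"az":0}
  ]
}}

```text
time: 6.28
tool_pos: [621.2, -60.5, 72.7]
tcp_rot: [-179.9, -0.0, 94.5]
ft_force: [0.8, 0.8, -1.4]
finger_gap: 49.0
```

```bash
python3 -c "
from h import *
go(620.5,-61,68)
pic('side','s3',200,90,360,230,4)
pic('top','t3',240,120,400,260,4)"
```

```text
t 6.28 pos [621.2 -60.5  72.7] rot [-1.7994e+02 -2.0000e-02  9.4530e+01] gap 49.0 F [ 0.8  0.8 -1.4]
delta cm [-0.04 -0.08  0.47] rot [-0.06 -0.02  0.03] rows 1
```

View pics/s3.png

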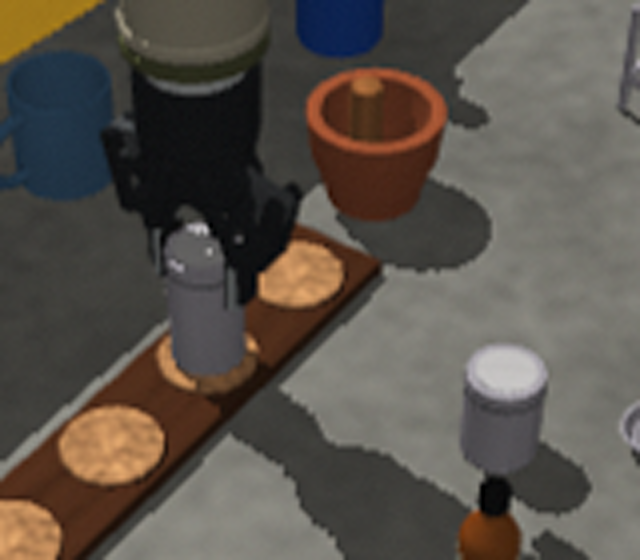

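View pics/t3.png

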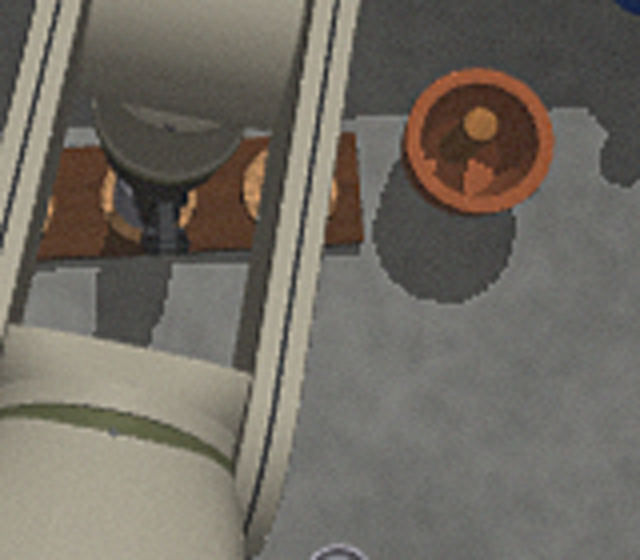

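>>> {"api": "step_arm", "payload": {
  "plan": [
    {"grip":4.5,"tx":0,"ty":0,"tz":0.2,"ax":0,"ay":0,"az":0},
    {"grip":4.5,"tx":0,"ty":0,"tz":0.1,"ax":0,"ay":0,"az":0},
    {"grip":4.5,"tx":0,"ty":0,"tz":0,"ax":0,"ay":0,"az":0}
  ]
}}

```text
time: 6.63
tool_pos: [621.7, -60.6, 70.4]
tcp_rot: [180.0, 0.0, 94.5]
ft_force: [0.4, 0.4, -2.4]
finger_gap: 48.6
```

>>> {"api": "step_arm", "payload": {
  "plan": [
    {"grip":4.5,"tx":0,"ty":0,"tz":0.15,"ax":0,"ay":0,"az":0},
    {"grip":4.5,"tx":0,"ty":0,"tz":0,"ax":0,"ay":0,"az":0},
    {"grip":4.5,"tx":0,"ty":0,"tz":0,"ax":0,"ay":0,"az":0}
  ]
}}

```text
time: 6.88
tool_pos: [621.6, -60.6, 68.7]
tcp_rot: [-180.0, -0.0, 94.5]
ft_force: [-0.3, 0.3, -2.5]
finger_gap: 49.2
```

>>> {"api": "step_arm", "payload": {
  "plan": [
    {"grip":4.5,"tx":0,"ty":0,"tz":0.12,"ax":0,"ay":0,"az":0},
    {"grip":4.5,"tx":0,"ty":0,"tz":0,"ax":0,"ay":0,"az":0},
    {"grip":4.5,"tx":0,"ty":0,"tz":0,"ax":0,"ay":0,"az":0}
  ]
}}

```text
time: 7.13
tool_pos: [621.8, -60.6, 68.1]
tcp_rot: [180.0, 0.0, 94.5]
ft_force: [-2.3, 0.6, 2.8]
finger_gap: 48.6
```

>>> {"api": "step_arm", "payload": {
  "plan": [
    {"grip":4.5,"tx":0,"ty":0,"tz":0.1,"ax":0,"ay":0,"az":0},
    {"grip":4.5,"tx":0,"ty":0,"tz":0,"ax":0,"ay":0,"az":0},
    {"grip":4.5,"tx":0,"ty":0,"tz":0,"ax":0,"ay":0,"az":0}
  ]
}}

```text
time: 7.38
tool_pos: [621.9, -60.7, 68.1]
tcp_rot: [180.0, 0.0, 94.5]
ft_force: [-6.0, 1.8, 10.6]
finger_gap: 48.7
```

>>> {"api": "step_arm", "payload": {
  "plan": [
    {"grip":5.5,"tx":0,"ty":0,"tz":0,"ax":0,"ay":0,"az":0},
    {"grip":6.5,"tx":0,"ty":0,"tz":0,"ax":0,"ay":0,"az":0},
    {"grip":8.5,"tx":0,"ty":0,"tz":0,"ax":0,"ay":0,"az":0},
    {"grip":8.5,"tx":0,"ty":0,"tz":0,"ax":0,"ay":0,"az":0},
    {"grip":8.5,"tx":0,"ty":0,"tz":0,"ax":0,"ay":0,"az":0},
    {"grip":8.5,"tx":0,"ty":0,"tz":0,"ax":0,"ay":0,"az":0}
  ]
}}

```text
time: 7.88
tool_pos: [621.6, -60.6, 66.4]
tcp_rot: [-180.0, -0.0, 94.5]
ft_force: [0.9, -0.7, 0.0]
finger_gap: 85.0
```

>>> {"api": "step_arm", "payload": {
  "plan": [
    {"grip":8.5,"tx":0,"ty":0,"tz":-1,"ax":0,"ay":0,"az":0},
    {"grip":8.5,"tx":0,"ty":0,"tz":-2,"ax":0,"ay":0,"az":0},
    {"grip":8.5,"tx":0,"ty":0,"tz":-3,"ax":0,"ay":0,"az":0},
    {"grip":8.5,"tx":0,"ty":0,"tz":-3,"ax":0,"ay":0,"az":0},
    {"grip":8.5,"tx":0,"ty":0,"tz":-2,"ax":0,"ay":0,"az":0},
    {"grip":8.5,"tx":0,"ty":0,"tz":0,"ax":0,"ay":0,"az":0}
  ]
}}

```text
time: 8.38
tool_pos: [625.0, -61.2, 184.2]
tcp_rot: [179.4, 0.1, 94.5]
ft_force: [0.1, -0.7, 0.5]
finger_gap: 84.8
```

```bash
python3 -c "
from h import *
go(447.5,302,180)
pic('side','s4',200,90,360,230,4)"
```

```text
t 8.38 pos [625.  -61.2 184.2] rot [1.7944e+02 1.5000e-01 9.4530e+01] gap 84.8 F [ 0.1 -0.7  0.5]
delta cm [ 37.6  -14.83   0.18] rot [0.56 0.15 0.03] rows 9.7
```

View pics/s4.png

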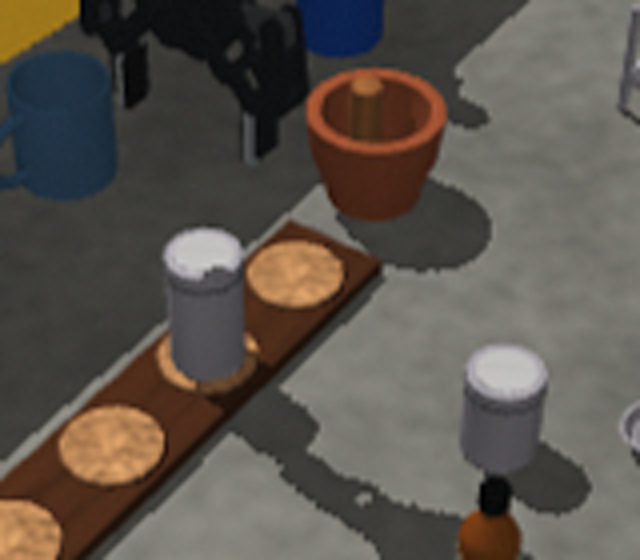

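```bash
python3 -c "
from h import *
print(ray('side',250.6,153.1,103), ray('side',200+207.5/4-.5,90+356.5/4-.5,15))"
```

```text
[620.03728328 -58.72824845 103.        ] [620.28485958 -57.98932041  15.        ]
```

>>> {"api": "step_arm", "payload": {
  "plan": [
    {"grip":8.5,"tx":1.5,"ty":-0.6,"tz":0,"ax":0,"ay":0,"az":0},
    {"grip":8.5,"tx":3,"ty":-1.2,"tz":0,"ax":0,"ay":0,"az":0},
    {"grip":8.5,"tx":3,"ty":-1.2,"tz":0,"ax":0,"ay":0,"az":0},
    {"grip":8.5,"tx":3,"ty":-1.2,"tz":0,"ax":0,"ay":0,"az":0},
    {"grip":8.5,"tx":3,"ty":-1.2,"tz":0,"ax":0,"ay":0,"az":0},
    {"grip":8.5,"tx":3,"ty":-1.2,"tz":0,"ax":0,"ay":0,"az":0},
    {"grip":8.5,"tx":3,"ty":-1.2,"tz":0,"ax":0,"ay":0,"az":0},
    {"grip":8.5,"tx":3,"ty":-1.2,"tz":0,"ax":0,"ay":0,"az":0}
  ]
}}

```text
time: 9.1
tool_pos: [512.5, 157.7, 175.6]
tcp_rot: [-179.9, 0.0, 94.5]
ft_force: [1.1, 0.5, -0.6]
finger_gap: 84.9
```

>>> {"api": "step_arm", "payload": {
  "plan": [
    {"grip":8.5,"tx":3,"ty":-1.2,"tz":0,"ax":0,"ay":0,"az":0},
    {"grip":8.5,"tx":3,"ty":-1.2,"tz":0,"ax":0,"ay":0,"az":0},
    {"grip":8.5,"tx":3,"ty":-1.2,"tz":0,"ax":0,"ay":0,"az":0},
    {"grip":8.5,"tx":3,"ty":-1.2,"tz":0,"ax":0,"ay":0,"az":0},
    {"grip":8.5,"tx":3,"ty":-1.2,"tz":0,"ax":0,"ay":0,"az":0},
    {"grip":8.5,"tx":0,"ty":0,"tz":0,"ax":0,"ay":0,"az":0},
    {"grip":8.5,"tx":0,"ty":0,"tz":0,"ax":0,"ay":0,"az":0}
  ]
}}

```text
time: 9.68
tool_pos: [441.1, 302.4, 175.6]
tcp_rot: [-179.9, 0.0, 94.7]
ft_force: [-0.2, -0.6, -0.8]
finger_gap: 85.1
```

```bash
python3 -c "
from h import *
go(447.5,302,70)
"
```

```text
t 9.68 pos [441.1 302.4 175.6] rot [-1.7991e+02  4.0000e-02  9.4720e+01] gap 85.1 F [-0.2 -0.6 -0.8]
delta cm [-0.09  0.65 10.56] rot [-0.09  0.04  0.22] rows 2.5
```

Tin c is within 1 mm of its mat's centre. Next I'll go down on d.

>>> {"api": "step_arm", "payload": {
  "plan": [
    {"grip":8.5,"tx":0,"ty":0.65,"tz":1,"ax":0,"ay":0,"az":0},
    {"grip":8.5,"tx":0,"ty":0,"tz":2.5,"ax":0,"ay":0,"az":0},
    {"grip":8.5,"tx":0,"ty":0,"tz":2.5,"ax":0,"ay":0,"az":0},
    {"grip":8.5,"tx":0,"ty":0,"tz":2.5,"ax":0,"ay":0,"az":0},
    {"grip":8.5,"tx":0,"ty":0,"tz":2,"ax":0,"ay":0,"az":0},
    {"grip":8.5,"tx":0,"ty":0,"tz":0,"ax":0,"ay":0,"az":0},
    {"grip":8.5,"tx":0,"ty":0,"tz":0,"ax":0,"ay":0,"az":0}
  ]
}}

```text
time: 10.27
tool_pos: [448.4, 300.0, 69.7]
tcp_rot: [-179.8, 0.1, 94.4]
ft_force: [1.1, 0.2, 0.0]
finger_gap: 84.6
```

>>> {"api": "step_arm", "payload": {
  "newtons": 40,
  "plan": [
    {"grip":4.5,"tx":0,"ty":0,"tz":0,"ax":0,"ay":0,"az":0},
    {"grip":4.5,"tx":0,"ty":0,"tz":0,"ax":0,"ay":0,"az":0},
    {"grip":4.5,"tx":0,"ty":0,"tz":0,"ax":0,"ay":0,"az":0},
    {"grip":4.5,"tx":0,"ty":0,"tz":0,"ax":0,"ay":0,"az":0},
    {"grip":4.5,"tx":0,"ty":0,"tz":0,"ax":0,"ay":0,"az":0},
    {"grip":4.5,"tx":0,"ty":0,"tz":0,"ax":0,"ay":0,"az":0},
    {"grip":4.5,"tx":0,"ty":0,"tz":0,"ax":0,"ay":0,"az":0},
    {"grip":4.5,"tx":0,"ty":0,"tz":0,"ax":0,"ay":0,"az":0}
  ]
}}

```text
time: 10.93
tool_pos: [450.1, 302.6, 73.6]
tcp_rot: [179.8, -0.1, 94.5]
ft_force: [-1.1, -1.0, 6.0]
finger_gap: 49.1
```

```bash
python3 -c "
from h import *
go(629,-160.2,205)
pic('side','s5',110,220,270,350,4)
"
```

```text
t 10.93 pos [450.1 302.6  73.6] rot [ 1.7984e+02 -7.0000e-02  9.4540e+01] gap 49.1 F [-1.1 -1.   6. ]
delta cm [-47.53  14.2  -13.16] rot [ 0.16 -0.07  0.04] rows 12.3
```

View pics/s5.png

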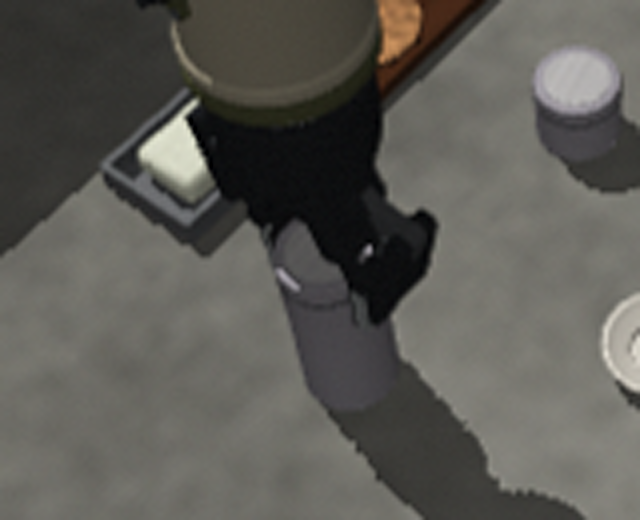

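>>> {"api": "step_arm", "payload": {
  "plan": [
    {"grip":4.5,"tx":0,"ty":0,"tz":-0.5,"ax":0,"ay":0,"az":0},
    {"grip":4.5,"tx":0,"ty":0,"tz":-1.5,"ax":0,"ay":0,"az":0},
    {"grip":4.5,"tx":0,"ty":0,"tz":-2.5,"ax":0,"ay":0,"az":0},
    {"grip":4.5,"tx":0,"ty":0,"tz":-2.5,"ax":0,"ay":0,"az":0},
    {"grip":4.5,"tx":0,"ty":0,"tz":-2.5,"ax":0,"ay":0,"az":0},
    {"grip":4.5,"tx":0,"ty":0,"tz":-2.5,"ax":0,"ay":0,"az":0},
    {"grip":4.5,"tx":0,"ty":0,"tz":-1,"ax":0,"ay":0,"az":0},
    {"grip":4.5,"tx":-1,"ty":0.3,"tz":0,"ax":0,"ay":0,"az":0}
  ]
}}

```text
time: 11.65
tool_pos: [454.0, 294.0, 205.2]
tcp_rot: [179.7, -0.2, 94.6]
ft_force: [1.1, -0.1, -1.3]
finger_gap: 49.1
```

>>> {"api": "step_arm", "payload": {
  "plan": [
    {"grip":4.5,"tx":-2,"ty":0.6,"tz":0,"ax":0,"ay":0,"az":0},
    {"grip":4.5,"tx":-2.5,"ty":0.75,"tz":0,"ax":0,"ay":0,"az":0},
    {"grip":4.5,"tx":-2.5,"ty":0.75,"tz":0,"ax":0,"ay":0,"az":0},
    {"grip":4.5,"tx":-2.5,"ty":0.75,"tz":0,"ax":0,"ay":0,"az":0},
    {"grip":4.5,"tx":-2.5,"ty":0.75,"tz":0,"ax":0,"ay":0,"az":0},
    {"grip":4.5,"tx":-2.5,"ty":0.75,"tz":0,"ax":0,"ay":0,"az":0},
    {"grip":4.5,"tx":-2.5,"ty":0.75,"tz":0,"ax":0,"ay":0,"az":0},
    {"grip":4.5,"tx":-2.5,"ty":0.75,"tz":0,"ax":0,"ay":0,"az":0}
  ]
}}

```text
time: 12.32
tool_pos: [525.7, 100.3, 199.1]
tcp_rot: [-179.8, 0.0, 94.5]
ft_force: [0.1, 1.0, -1.7]
finger_gap: 48.9
```

>>> {"api": "step_arm", "payload": {
  "plan": [
    {"grip":4.5,"tx":-2.5,"ty":0.75,"tz":0,"ax":0,"ay":0,"az":0},
    {"grip":4.5,"tx":-2.5,"ty":0.75,"tz":0,"ax":0,"ay":0,"az":0},
    {"grip":4.5,"tx":-2.5,"ty":0.75,"tz":0,"ax":0,"ay":0,"az":0},
    {"grip":4.5,"tx":-2.5,"ty":0.75,"tz":0,"ax":0,"ay":0,"az":0},
    {"grip":4.5,"tx":-2.5,"ty":0.75,"tz":0,"ax":0,"ay":0,"az":0},
    {"grip":4.5,"tx":-2.5,"ty":0.75,"tz":0,"ax":0,"ay":0,"az":0},
    {"grip":4.5,"tx":-2.5,"ty":0.75,"tz":0,"ax":0,"ay":0,"az":0},
    {"grip":4.5,"tx":-2.5,"ty":0.75,"tz":0,"ax":0,"ay":0,"az":0}
  ]
}}

```text
time: 12.98
tool_pos: [601.0, -94.1, 198.9]
tcp_rot: [-179.8, -0.0, 94.5]
ft_force: [0.9, -0.5, -1.9]
finger_gap: 49.1
```

```bash
python3 -c "
from h import *
go(629,-159.8,203)
"
```

```text
t 12.98 pos [601.  -94.1 198.9] rot [-1.7981e+02 -5.0000e-02  9.4510e+01] gap 49.1 F [ 0.9 -0.5 -1.9]
delta cm [-6.77  2.27 -0.43] rot [-0.19 -0.05  0.01] rows 1.7
```

>>> {"api": "step_arm", "payload": {
  "plan": [
    {"grip":4.5,"tx":-2.3,"ty":0.7,"tz":0,"ax":0,"ay":0,"az":0},
    {"grip":4.5,"tx":-2,"ty":0.6,"tz":0,"ax":0,"ay":0,"az":0},
    {"grip":4.5,"tx":-1.5,"ty":0.5,"tz":0,"ax":0,"ay":0,"az":0},
    {"grip":4.5,"tx":-0.8,"ty":0.3,"tz":0,"ax":0,"ay":0,"az":0},
    {"grip":4.5,"tx":0,"ty":0,"tz":0,"ax":0,"ay":0,"az":0},
    {"grip":4.5,"tx":0,"ty":0,"tz":0,"ax":0,"ay":0,"az":0},
    {"grip":4.5,"tx":0,"ty":0,"tz":0,"ax":0,"ay":0,"az":0}
  ]
}}

```text
time: 13.57
tool_pos: [627.6, -155.5, 200.7]
tcp_rot: [-179.9, -0.1, 94.6]
ft_force: [0.1, 0.8, -1.6]
finger_gap: 49.2
```

```bash
python3 -c "
from h import *
go(629,-159.8,88)
"
```

```text
t 13.57 pos [ 627.6 -155.5  200.7] rot [-1.7993e+02 -5.0000e-02  9.4560e+01] gap 49.2 F [ 0.1  0.8 -1.6]
delta cm [-0.45  0.12 11.27] rot [-0.07 -0.05  0.06] rows 2.7
```

>>> {"api": "step_arm", "payload": {
  "plan": [
    {"grip":4.5,"tx":-0.4,"ty":0.1,"tz":1,"ax":0,"ay":0,"az":0},
    {"grip":4.5,"tx":0,"ty":0,"tz":2,"ax":0,"ay":0,"az":0},
    {"grip":4.5,"tx":0,"ty":0,"tz":2.5,"ax":0,"ay":0,"az":0},
    {"grip":4.5,"tx":0,"ty":0,"tz":2.5,"ax":0,"ay":0,"az":0},
    {"grip":4.5,"tx":0,"ty":0,"tz":1.5,"ax":0,"ay":0,"az":0},
    {"grip":4.5,"tx":0,"ty":0,"tz":1,"ax":0,"ay":0,"az":0},
    {"grip":4.5,"tx":0,"ty":0,"tz":0,"ax":0,"ay":0,"az":0},
    {"grip":4.5,"tx":0,"ty":0,"tz":0,"ax":0,"ay":0,"az":0}
  ]
}}

```text
time: 14.23
tool_pos: [629.3, -159.8, 96.4]
tcp_rot: [-180.0, -0.0, 94.6]
ft_force: [-0.1, 0.5, -1.9]
finger_gap: 49.3
```

```bash
python3 -c "
from h import *
go(629,-159.8,88)
pic('side','s6',200,90,360,230,4)
"
```

```text
t 14.23 pos [ 629.3 -159.8   96.4] rot [-1.7996e+02 -2.0000e-02  9.4560e+01] gap 49.3 F [-0.1  0.5 -1.9]
delta cm [ 0.   -0.03  0.84] rot [-0.04 -0.02  0.06] rows 1
```

View pics/s6.png

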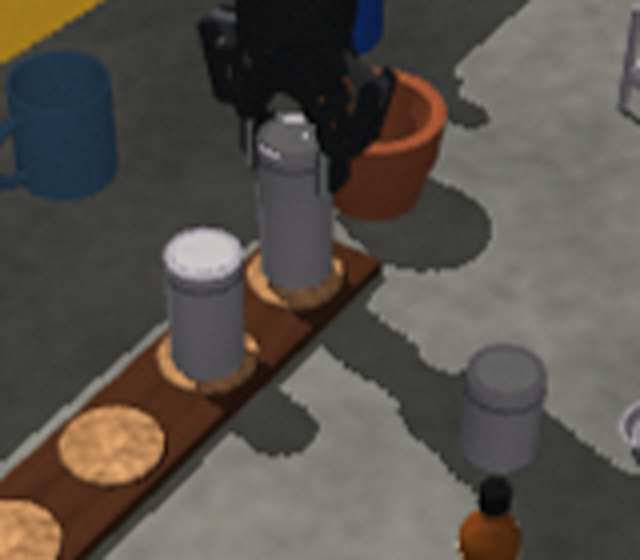

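Tin d hangs over the end mat at about (297,272) in the crop. Lowering it now.

>>> {"api": "step_arm", "payload": {
  "plan": [
    {"grip":4.5,"tx":0,"ty":0,"tz":0.4,"ax":0,"ay":0,"az":0},
    {"grip":4.5,"tx":0,"ty":0,"tz":0.2,"ax":0,"ay":0,"az":0},
    {"grip":4.5,"tx":0,"ty":0,"tz":0.1,"ax":0,"ay":0,"az":0},
    {"grip":4.5,"tx":0,"ty":0,"tz":0,"ax":0,"ay":0,"az":0},
    {"grip":4.5,"tx":0,"ty":0,"tz":0,"ax":0,"ay":0,"az":0}
  ]
}}

```text
time: 14.7
tool_pos: [629.6, -160.4, 89.8]
tcp_rot: [180.0, 0.0, 94.5]
ft_force: [0.2, -0.2, -2.2]
finger_gap: 49.4
```

>>> {"api": "step_arm", "payload": {
  "plan": [
    {"grip":4.5,"tx":0,"ty":0,"tz":0.12,"ax":0,"ay":0,"az":0},
    {"grip":4.5,"tx":0,"ty":0,"tz":0,"ax":0,"ay":0,"az":0},
    {"grip":4.5,"tx":0,"ty":0,"tz":0,"ax":0,"ay":0,"az":0}
  ]
}}

```text
time: 14.95
tool_pos: [629.8, -160.4, 88.7]
tcp_rot: [180.0, 0.0, 94.5]
ft_force: [-0.5, 0.5, -1.1]
finger_gap: 49.1
```

>>> {"api": "step_arm", "payload": {
  "plan": [
    {"grip":4.5,"tx":0,"ty":0,"tz":0.1,"ax":0,"ay":0,"az":0},
    {"grip":4.5,"tx":0,"ty":0,"tz":0,"ax":0,"ay":0,"az":0},
    {"grip":4.5,"tx":0,"ty":0,"tz":0,"ax":0,"ay":0,"az":0}
  ]
}}

```text
time: 15.2
tool_pos: [629.9, -160.6, 88.7]
tcp_rot: [179.9, 0.0, 94.5]
ft_force: [-3.5, 0.6, 5.4]
finger_gap: 49.3
```

>>> {"api": "step_arm", "payload": {
  "plan": [
    {"grip":5.5,"tx":0,"ty":0,"tz":0,"ax":0,"ay":0,"az":0},
    {"grip":6.5,"tx":0,"ty":0,"tz":0,"ax":0,"ay":0,"az":0},
    {"grip":8.5,"tx":0,"ty":0,"tz":0,"ax":0,"ay":0,"az":0},
    {"grip":8.5,"tx":0,"ty":0,"tz":0,"ax":0,"ay":0,"az":0},
    {"grip":8.5,"tx":0,"ty":0,"tz":0,"ax":0,"ay":0,"az":0},
    {"grip":8.5,"tx":0,"ty":0,"tz":0,"ax":0,"ay":0,"az":0}
  ]
}}

```text
time: 15.7
tool_pos: [629.5, -160.3, 87.3]
tcp_rot: [-180.0, -0.0, 94.5]
ft_force: [-0.8, -0.3, 0.0]
finger_gap: 85.3
```

>>> {"api": "step_arm", "payload": {
  "plan": [
    {"grip":8.5,"tx":0,"ty":0,"tz":-1,"ax":0,"ay":0,"az":0},
    {"grip":8.5,"tx":0,"ty":0,"tz":-2,"ax":0,"ay":0,"az":0},
    {"grip":8.5,"tx":0,"ty":0,"tz":-3,"ax":0,"ay":0,"az":0},
    {"grip":8.5,"tx":0,"ty":0,"tz":-3,"ax":0,"ay":0,"az":0},
    {"grip":8.5,"tx":0,"ty":0,"tz":-1,"ax":0,"ay":0,"az":0},
    {"grip":8.5,"tx":0,"ty":0,"tz":0,"ax":0,"ay":0,"az":0}
  ]
}}

```text
time: 16.2
tool_pos: [632.0, -161.1, 193.1]
tcp_rot: [179.6, 0.2, 94.5]
ft_force: [1.4, 0.2, 0.0]
finger_gap: 84.8
```

```bash
python3 -c "
from h import *
go(434.3,-127.3,180)
pic('side','s7',200,90,360,230,4)"
```

```text
t 16.2 pos [ 632.  -161.1  193.1] rot [179.56   0.19  94.53] gap 84.8 F [1.4 0.2 0. ]
delta cm [  4.94 -19.45   1.14] rot [0.44 0.19 0.03] rows 4.8
```

View pics/s7.png

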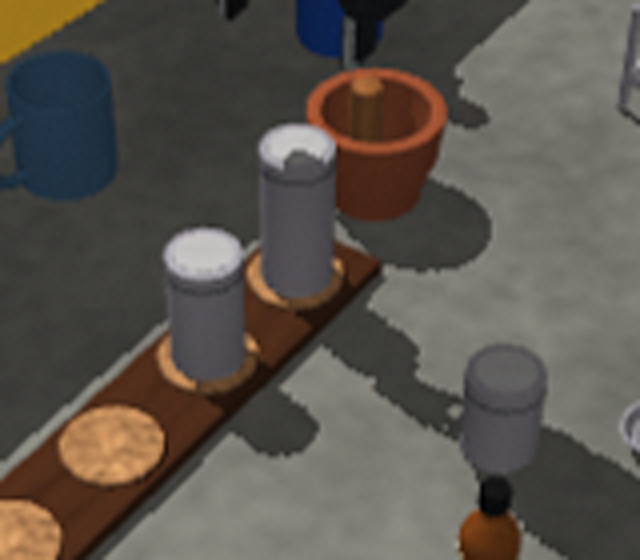

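```bash
python3 -c "
from h import *
f=lambda x,y:(200+(x+.5)/4-.5,90+(y+.5)/4-.5)
print(ray('side',*f(297,149),125),ray('side',*f(296,274),15))"
```

```text
[ 625.44590239 -155.83448198  125.        ] [ 627.81901596 -158.3911136    15.        ]
```

>>> {"api": "step_arm", "payload": {
  "plan": [
    {"grip":8.5,"tx":0.3,"ty":-1.2,"tz":0,"ax":0,"ay":0,"az":0},
    {"grip":8.5,"tx":0.7,"ty":-2.8,"tz":0,"ax":0,"ay":0,"az":0},
    {"grip":8.5,"tx":0.8,"ty":-3,"tz":0,"ax":0,"ay":0,"az":0},
    {"grip":8.5,"tx":0.8,"ty":-3,"tz":0.2,"ax":0,"ay":0,"az":0},
    {"grip":8.5,"tx":0.8,"ty":-3,"tz":0.2,"ax":0,"ay":0,"az":0},
    {"grip":8.5,"tx":0.7,"ty":-3,"tz":0.3,"ax":0,"ay":0,"az":0},
    {"grip":8.5,"tx":0.5,"ty":-2,"tz":0.4,"ax":0,"ay":0,"az":0},
    {"grip":8.5,"tx":0.3,"ty":-1.4,"tz":0,"ax":0,"ay":0,"az":0}
  ]
}}

```text
time: 16.92
tool_pos: [428.9, -125.6, 173.3]
tcp_rot: [-179.7, -0.1, 94.5]
ft_force: [-0.3, 0.3, 0.6]
finger_gap: 85.1
```

>>> {"api": "step_arm", "payload": {
  "plan": [
    {"grip":8.5,"tx":0,"ty":0,"tz":0,"ax":0,"ay":0,"az":0},
    {"grip":8.5,"tx":0,"ty":0,"tz":0,"ax":0,"ay":0,"az":0},
    {"grip":8.5,"tx":0,"ty":0,"tz":0,"ax":0,"ay":0,"az":0}
  ]
}}

```text
time: 17.17
tool_pos: [432.6, -126.8, 175.9]
tcp_rot: [-180.0, -0.0, 94.5]
ft_force: [-0.0, 1.4, 0.5]
finger_gap: 85.0
```

```bash
python3 -c "
from h import *
go(434.3,-127.3,25)"
```

```text
t 17.17 pos [ 432.6 -126.8  175.9] rot [-1.7999e+02 -1.0000e-02  9.4520e+01] gap 85.0 F [-0.   1.4  0.5]
delta cm [-0.07  0.17 15.09] rot [-0.01 -0.01  0.02] rows 3.6
```

>>> {"api": "step_arm", "payload": {
  "plan": [
    {"grip":8.5,"tx":0,"ty":0.1,"tz":1.5,"ax":0,"ay":0,"az":0},
    {"grip":8.5,"tx":0,"ty":0,"tz":2.5,"ax":0,"ay":0,"az":0},
    {"grip":8.5,"tx":0,"ty":0,"tz":3,"ax":0,"ay":0,"az":0},
    {"grip":8.5,"tx":0,"ty":0,"tz":3,"ax":0,"ay":0,"az":0},
    {"grip":8.5,"tx":0,"ty":0,"tz":2.5,"ax":0,"ay":0,"az":0},
    {"grip":8.5,"tx":0,"ty":0,"tz":1.7,"ax":0,"ay":0,"az":0},
    {"grip":8.5,"tx":0,"ty":0,"tz":0.8,"ax":0,"ay":0,"az":0},
    {"grip":8.5,"tx":0,"ty":0,"tz":0,"ax":0,"ay":0,"az":0}
  ]
}}

```text
time: 17.83
tool_pos: [432.0, -126.0, 24.0]
tcp_rot: [-179.8, -0.1, 94.5]
ft_force: [-0.6, -0.0, -0.2]
finger_gap: 84.9
```

>>> {"api": "step_arm", "payload": {
  "newtons": 40,
  "plan": [
    {"grip":4.5,"tx":0,"ty":0,"tz":0,"ax":0,"ay":0,"az":0},
    {"grip":4.5,"tx":0,"ty":0,"tz":0,"ax":0,"ay":0,"az":0},
    {"grip":4.5,"tx":0,"ty":0,"tz":0,"ax":0,"ay":0,"az":0},
    {"grip":4.5,"tx":0,"ty":0,"tz":0,"ax":0,"ay":0,"az":0},
    {"grip":4.5,"tx":0,"ty":0,"tz":0,"ax":0,"ay":0,"az":0},
    {"grip":4.5,"tx":0,"ty":0,"tz":0,"ax":0,"ay":0,"az":0},
    {"grip":4.5,"tx":0,"ty":0,"tz":0,"ax":0,"ay":0,"az":0},
    {"grip":4.5,"tx":0,"ty":0,"tz":0,"ax":0,"ay":0,"az":0}
  ]
}}

```text
time: 18.5
tool_pos: [434.8, -127.3, 28.2]
tcp_rot: [179.8, 0.1, 94.5]
ft_force: [-0.2, 0.2, 5.4]
finger_gap: 49.2
```

```bash
python3 -c "
from h import *
go(613.2,39.9,160)
pic('side','s8',220,80,380,220,4)"
```

```text
t 18.5 pos [ 434.8 -127.3   28.2] rot [1.7983e+02 9.0000e-02 9.4530e+01] gap 49.2 F [-0.2  0.2  5.4]
delta cm [ 15.24  19.15 -13.15] rot [0.17 0.09 0.03] rows 6.7
```

View pics/s8.png

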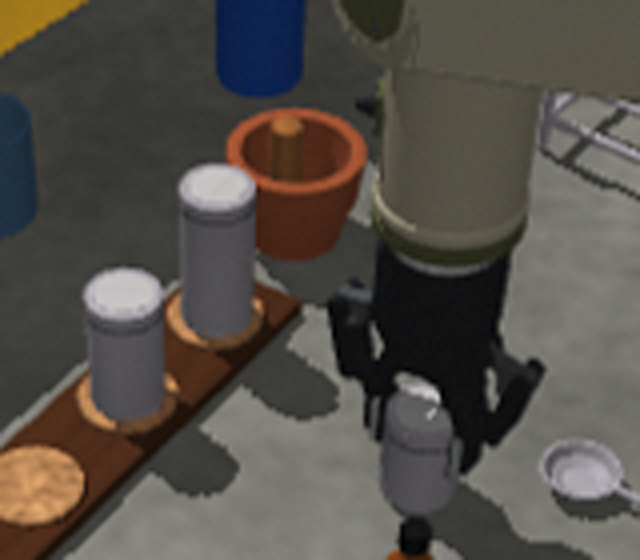

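>>> {"api": "step_arm", "payload": {
  "plan": [
    {"grip":4.5,"tx":0,"ty":0,"tz":-0.5,"ax":0,"ay":0,"az":0},
    {"grip":4.5,"tx":0,"ty":0,"tz":-1.5,"ax":0,"ay":0,"az":0},
    {"grip":4.5,"tx":0,"ty":0,"tz":-2.5,"ax":0,"ay":0,"az":0},
    {"grip":4.5,"tx":0,"ty":0,"tz":-2,"ax":0,"ay":0,"az":0},
    {"grip":4.5,"tx":0.4,"ty":0.5,"tz":-0.5,"ax":0,"ay":0,"az":0},
    {"grip":4.5,"tx":1,"ty":1.3,"tz":0,"ax":0,"ay":0,"az":0},
    {"grip":4.5,"tx":1.6,"ty":2,"tz":0,"ax":0,"ay":0,"az":0},
    {"grip":4.5,"tx":1.6,"ty":2,"tz":0,"ax":0,"ay":0,"az":0}
  ]
}}

```text
time: 19.22
tool_pos: [488.0, -75.6, 96.2]
tcp_rot: [180.0, 0.0, 94.4]
ft_force: [0.8, 0.2, -2.0]
finger_gap: 49.2
```

>>> {"api": "step_arm", "payload": {
  "plan": [
    {"grip":4.5,"tx":1.6,"ty":2,"tz":0,"ax":0,"ay":0,"az":0},
    {"grip":4.5,"tx":1.6,"ty":2,"tz":0,"ax":0,"ay":0,"az":0},
    {"grip":4.5,"tx":1.6,"ty":2,"tz":0,"ax":0,"ay":0,"az":0},
    {"grip":4.5,"tx":1.6,"ty":2,"tz":0,"ax":0,"ay":0,"az":0},
    {"grip":4.5,"tx":1.6,"ty":2,"tz":0,"ax":0,"ay":0,"az":0},
    {"grip":4.5,"tx":1.2,"ty":1.5,"tz":0,"ax":0,"ay":0,"az":0},
    {"grip":4.5,"tx":0.8,"ty":1,"tz":0,"ax":0,"ay":0,"az":0},
    {"grip":4.5,"tx":0.5,"ty":0.6,"tz":0,"ax":0,"ay":0,"az":0}
  ]
}}

```text
time: 19.88
tool_pos: [610.3, 40.5, 95.3]
tcp_rot: [-180.0, -0.0, 94.6]
ft_force: [0.2, -0.2, -0.8]
finger_gap: 49.2
```

>>> {"api": "step_arm", "payload": {
  "plan": [
    {"grip":4.5,"tx":0,"ty":0,"tz":0,"ax":0,"ay":0,"az":0},
    {"grip":4.5,"tx":0,"ty":0,"tz":0,"ax":0,"ay":0,"az":0},
    {"grip":4.5,"tx":0,"ty":0,"tz":0,"ax":0,"ay":0,"az":0}
  ]
}}

```text
time: 20.13
tool_pos: [609.0, 38.3, 95.9]
tcp_rot: [-179.9, 0.0, 94.5]
ft_force: [-1.1, -1.2, -0.7]
finger_gap: 49.2
```

```bash
python3 -c "
from h import *
go(613.2,39.5,43)
print(proj('side',[629,-159.5,125]),proj('side',[629,-159.5,15]),proj('side',[620.5,-59.5,15]),proj('side',[620.5,-59.5,103]))"
```

```text
t 20.13 pos [609.   38.3  95.9] rot [-1.7994e+02  1.0000e-02  9.4500e+01] gap 49.2 F [-1.1 -1.2 -0.7]
delta cm [0.09 0.43 5.29] rot [-0.06  0.01  0.  ] rows 1.3
[273.73047508 125.66562481] [273.55471852 157.73926164] [251.69568802 178.28590519] [250.66812761 152.86805274]
```

>>> {"api": "step_arm", "payload": {
  "plan": [
    {"grip":4.5,"tx":0.1,"ty":0.4,"tz":0.8,"ax":0,"ay":0,"az":0},
    {"grip":4.5,"tx":0,"ty":0,"tz":1.3,"ax":0,"ay":0,"az":0},
    {"grip":4.5,"tx":0,"ty":0,"tz":1.3,"ax":0,"ay":0,"az":0},
    {"grip":4.5,"tx":0,"ty":0,"tz":0.7,"ax":0,"ay":0,"az":0},
    {"grip":4.5,"tx":0,"ty":0,"tz":0.5,"ax":0,"ay":0,"az":0},
    {"grip":4.5,"tx":0,"ty":0,"tz":0.2,"ax":0,"ay":0,"az":0},
    {"grip":4.5,"tx":0,"ty":0,"tz":0,"ax":0,"ay":0,"az":0},
    {"grip":4.5,"tx":0,"ty":0,"tz":0,"ax":0,"ay":0,"az":0}
  ]
}}

```text
time: 20.8
tool_pos: [613.9, 40.1, 48.6]
tcp_rot: [180.0, 0.0, 94.5]
ft_force: [0.3, -0.7, -0.6]
finger_gap: 49.1
```

```bash
python3 -c "
from h import *
go(613.2,39.5,43)
pic('side','s9',160,110,320,250,4)"
```

```text
t 20.8 pos [613.9  40.1  48.6] rot [179.98   0.    94.53] gap 49.1 F [ 0.3 -0.7 -0.6]
delta cm [-0.05 -0.07  0.56] rot [0.02 0.   0.03] rows 1
```

View pics/s9.png

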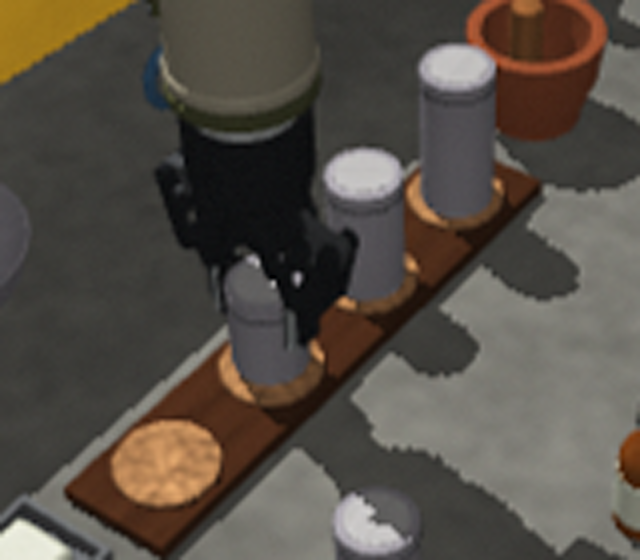

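>>> {"api": "step_arm", "payload": {
  "plan": [
    {"grip":4.5,"tx":0,"ty":0,"tz":0.25,"ax":0,"ay":0,"az":0},
    {"grip":4.5,"tx":0,"ty":0,"tz":0.1,"ax":0,"ay":0,"az":0},
    {"grip":4.5,"tx":0,"ty":0,"tz":0,"ax":0,"ay":0,"az":0},
    {"grip":4.5,"tx":0,"ty":0,"tz":0,"ax":0,"ay":0,"az":0}
  ]
}}

```text
time: 21.18
tool_pos: [613.7, 40.1, 45.0]
tcp_rot: [180.0, -0.0, 94.5]
ft_force: [0.2, 0.1, -1.8]
finger_gap: 48.8
```

>>> {"api": "step_arm", "payload": {
  "plan": [
    {"grip":4.5,"tx":0,"ty":0,"tz":0.12,"ax":0,"ay":0,"az":0},
    {"grip":4.5,"tx":0,"ty":0,"tz":0,"ax":0,"ay":0,"az":0},
    {"grip":4.5,"tx":0,"ty":0,"tz":0,"ax":0,"ay":0,"az":0}
  ]
}}

```text
time: 21.43
tool_pos: [613.6, 40.1, 43.7]
tcp_rot: [-180.0, -0.0, 94.5]
ft_force: [0.8, 0.0, -1.5]
finger_gap: 49.2
```

>>> {"api": "step_arm", "payload": {
  "plan": [
    {"grip":4.5,"tx":0,"ty":0,"tz":0.12,"ax":0,"ay":0,"az":0},
    {"grip":4.5,"tx":0,"ty":0,"tz":0,"ax":0,"ay":0,"az":0},
    {"grip":4.5,"tx":0,"ty":0,"tz":0,"ax":0,"ay":0,"az":0}
  ]
}}

```text
time: 21.68
tool_pos: [613.8, 40.1, 43.3]
tcp_rot: [180.0, 0.0, 94.5]
ft_force: [-3.2, -0.1, 4.7]
finger_gap: 48.9
```

Contact at about 5 N. I'll release and raise the gripper.

>>> {"api": "step_arm", "payload": {
  "plan": [
    {"grip":5.5,"tx":0,"ty":0,"tz":0,"ax":0,"ay":0,"az":0},
    {"grip":6.5,"tx":0,"ty":0,"tz":0,"ax":0,"ay":0,"az":0},
    {"grip":8.5,"tx":0,"ty":0,"tz":0,"ax":0,"ay":0,"az":0},
    {"grip":8.5,"tx":0,"ty":0,"tz":0,"ax":0,"ay":0,"az":0},
    {"grip":8.5,"tx":0,"ty":0,"tz":0,"ax":0,"ay":0,"az":0},
    {"grip":8.5,"tx":0,"ty":0,"tz":0,"ax":0,"ay":0,"az":0}
  ]
}}

```text
time: 22.18
tool_pos: [613.6, 40.1, 42.4]
tcp_rot: [-180.0, -0.0, 94.5]
ft_force: [0.5, -0.0, -0.2]
finger_gap: 85.2
```

>>> {"api": "step_arm", "payload": {
  "plan": [
    {"grip":8.5,"tx":0,"ty":0,"tz":-1,"ax":0,"ay":0,"az":0},
    {"grip":8.5,"tx":0,"ty":0,"tz":-2,"ax":0,"ay":0,"az":0},
    {"grip":8.5,"tx":0,"ty":0,"tz":-2,"ax":0,"ay":0,"az":0},
    {"grip":8.5,"tx":0,"ty":0,"tz":-2,"ax":0,"ay":0,"az":0},
    {"grip":8.5,"tx":0,"ty":0,"tz":-2,"ax":0,"ay":0,"az":0},
    {"grip":8.5,"tx":0,"ty":0,"tz":0,"ax":0,"ay":0,"az":0},
    {"grip":8.5,"tx":0,"ty":0,"tz":0,"ax":0,"ay":0,"az":0}
  ]
}}

```text
time: 22.77
tool_pos: [615.1, 40.1, 135.0]
tcp_rot: [179.8, 0.0, 94.5]
ft_force: [-0.8, 0.8, -0.3]
finger_gap: 85.0
```

```bash
python3 -c "
from h import *
go(463.1,107.3,110)
pic('side','s10',160,110,320,250,4)"
```

```text
t 22.77 pos [615.1  40.1 135. ] rot [1.7976e+02 2.0000e-02 9.4520e+01] gap 85.0 F [-0.8  0.8 -0.3]
delta cm [  7.9  -14.64   2.43] rot [0.24 0.02 0.02] rows 4.0
```

View pics/s10.png

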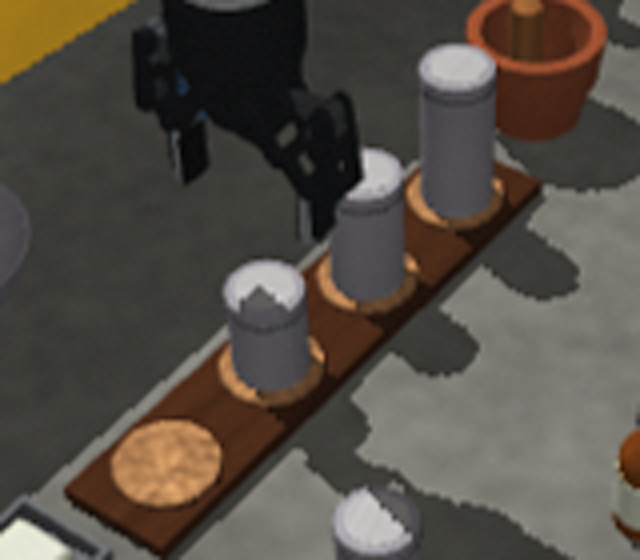

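>>> {"api": "step_arm", "payload": {
  "plan": [
    {"grip":8.5,"tx":0.6,"ty":-1.1,"tz":0,"ax":0,"ay":0,"az":0},
    {"grip":8.5,"tx":1.2,"ty":-2.3,"tz":0,"ax":0,"ay":0,"az":0},
    {"grip":8.5,"tx":1.4,"ty":-2.6,"tz":0,"ax":0,"ay":0,"az":0},
    {"grip":8.5,"tx":1.4,"ty":-2.6,"tz":0.5,"ax":0,"ay":0,"az":0},
    {"grip":8.5,"tx":1.4,"ty":-2.6,"tz":0.5,"ax":0,"ay":0,"az":0},
    {"grip":8.5,"tx":1.2,"ty":-2.2,"tz":0.5,"ax":0,"ay":0,"az":0},
    {"grip":8.5,"tx":0.7,"ty":-1.2,"tz":0.5,"ax":0,"ay":0,"az":0},
    {"grip":8.5,"tx":0,"ty":0,"tz":0,"ax":0,"ay":0,"az":0}
  ]
}}

```text
time: 23.48
tool_pos: [457.6, 108.2, 109.5]
tcp_rot: [-179.7, -0.0, 94.6]
ft_force: [-0.1, 0.6, -0.8]
finger_gap: 85.1
```

>>> {"api": "step_arm", "payload": {
  "plan": [
    {"grip":8.5,"tx":0,"ty":0,"tz":0,"ax":0,"ay":0,"az":0},
    {"grip":8.5,"tx":0,"ty":0,"tz":0,"ax":0,"ay":0,"az":0},
    {"grip":8.5,"tx":0,"ty":0,"tz":0,"ax":0,"ay":0,"az":0}
  ]
}}

```text
time: 23.73
tool_pos: [462.8, 106.9, 112.7]
tcp_rot: [180.0, 0.0, 94.5]
ft_force: [-0.2, -0.1, 0.2]
finger_gap: 85.3
```

```bash
python3 -c "
from h import *
go(463.1,107.3,12)"
```

```text
t 23.73 pos [462.8 106.9 112.7] rot [1.7997e+02 1.0000e-02 9.4500e+01] gap 85.3 F [-0.2 -0.1  0.2]
delta cm [ 0.03  0.03 10.07] rot [ 0.03  0.01 -0.  ] rows 2.4
```

>>> {"api": "step_arm", "payload": {
  "plan": [
    {"grip":8.5,"tx":0,"ty":0,"tz":1.3,"ax":0,"ay":0,"az":0},
    {"grip":8.5,"tx":0,"ty":0,"tz":2,"ax":0,"ay":0,"az":0},
    {"grip":8.5,"tx":0,"ty":0,"tz":2,"ax":0,"ay":0,"az":0},
    {"grip":8.5,"tx":0,"ty":0,"tz":2,"ax":0,"ay":0,"az":0},
    {"grip":8.5,"tx":0,"ty":0,"tz":1.3,"ax":0,"ay":0,"az":0},
    {"grip":8.5,"tx":0,"ty":0,"tz":0.7,"ax":0,"ay":0,"az":0},
    {"grip":8.5,"tx":0,"ty":0,"tz":0.5,"ax":0,"ay":0,"az":0},
    {"grip":8.5,"tx":0,"ty":0,"tz":0.2,"ax":0,"ay":0,"az":0}
  ]
}}

```text
time: 24.4
tool_pos: [462.2, 107.1, 12.2]
tcp_rot: [-180.0, 0.0, 94.5]
ft_force: [0.3, 0.1, -1.3]
finger_gap: 84.8
```

>>> {"api": "step_arm", "payload": {
  "newtons": 40,
  "plan": [
    {"grip":4.5,"tx":0,"ty":0,"tz":0,"ax":0,"ay":0,"az":0},
    {"grip":4.5,"tx":0,"ty":0,"tz":0,"ax":0,"ay":0,"az":0},
    {"grip":4.5,"tx":0,"ty":0,"tz":0,"ax":0,"ay":0,"az":0},
    {"grip":4.5,"tx":0,"ty":0,"tz":0,"ax":0,"ay":0,"az":0},
    {"grip":4.5,"tx":0,"ty":0,"tz":0,"ax":0,"ay":0,"az":0},
    {"grip":4.5,"tx":0,"ty":0,"tz":0,"ax":0,"ay":0,"az":0},
    {"grip":4.5,"tx":0,"ty":0,"tz":0,"ax":0,"ay":0,"az":0},
    {"grip":4.5,"tx":0,"ty":0,"tz":0,"ax":0,"ay":0,"az":0}
  ]
}}

```text
time: 25.07
tool_pos: [462.9, 107.5, 13.8]
tcp_rot: [179.9, -0.0, 94.5]
ft_force: [-1.3, -0.0, 6.3]
finger_gap: 48.8
```

```bash
python3 -c "
from h import *
go(605.2,139.4,70)
pic('side','s11',180,160,340,300,4)"
```

```text
t 25.07 pos [462.9 107.5  13.8] rot [179.88  -0.    94.53] gap 48.8 F [-1.3 -0.   6.3]
delta cm [ 2.06 14.45 -5.59] rot [ 0.12 -0.    0.03] rows 3.7
```

View pics/s11.png

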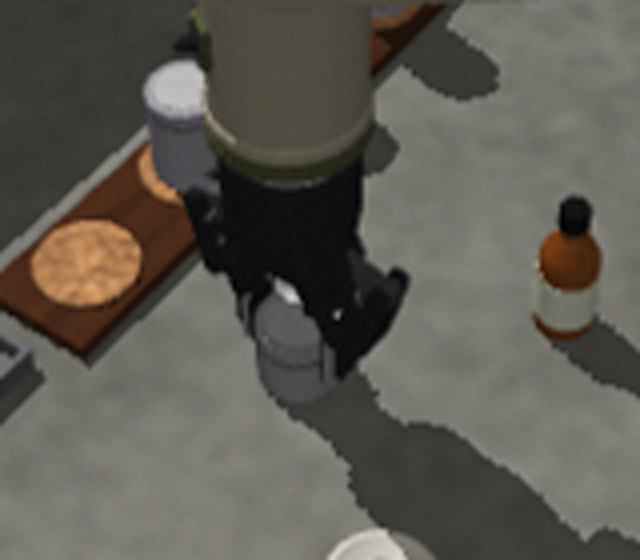

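>>> {"api": "step_arm", "payload": {
  "plan": [
    {"grip":4.5,"tx":0,"ty":0,"tz":-0.5,"ax":0,"ay":0,"az":0},
    {"grip":4.5,"tx":0,"ty":0,"tz":-1.5,"ax":0,"ay":0,"az":0},
    {"grip":4.5,"tx":0,"ty":0,"tz":-2,"ax":0,"ay":0,"az":0},
    {"grip":4.5,"tx":0,"ty":0,"tz":-1.5,"ax":0,"ay":0,"az":0},
    {"grip":4.5,"tx":0.1,"ty":0.8,"tz":-0.5,"ax":0,"ay":0,"az":0},
    {"grip":4.5,"tx":0.2,"ty":1.6,"tz":0,"ax":0,"ay":0,"az":0},
    {"grip":4.5,"tx":0.3,"ty":2,"tz":0,"ax":0,"ay":0,"az":0},
    {"grip":4.5,"tx":0.3,"ty":2,"tz":0,"ax":0,"ay":0,"az":0}
  ]
}}

```text
time: 25.78
tool_pos: [526.0, 121.6, 72.3]
tcp_rot: [180.0, -0.0, 94.5]
ft_force: [-0.2, 0.1, -1.6]
finger_gap: 48.9
```

>>> {"api": "step_arm", "payload": {
  "plan": [
    {"grip":4.5,"tx":0.3,"ty":2,"tz":0,"ax":0,"ay":0,"az":0},
    {"grip":4.5,"tx":0.3,"ty":2,"tz":0,"ax":0,"ay":0,"az":0},
    {"grip":4.5,"tx":0.3,"ty":2,"tz":0,"ax":0,"ay":0,"az":0},
    {"grip":4.5,"tx":0.2,"ty":1.2,"tz":0,"ax":0,"ay":0,"az":0},
    {"grip":4.5,"tx":0.1,"ty":0.7,"tz":0,"ax":0,"ay":0,"az":0},
    {"grip":4.5,"tx":0,"ty":0,"tz":0,"ax":0,"ay":0,"az":0},
    {"grip":4.5,"tx":0,"ty":0,"tz":0,"ax":0,"ay":0,"az":0},
    {"grip":4.5,"tx":0,"ty":0,"tz":0,"ax":0,"ay":0,"az":0}
  ]
}}

```text
time: 26.45
tool_pos: [601.8, 139.4, 71.9]
tcp_rot: [-179.9, 0.0, 94.5]
ft_force: [-0.5, -0.1, -1.9]
finger_gap: 48.9
```

```bash
python3 -c "
from h import *
go(605.2,139.4,29)"
```

```text
t 26.45 pos [601.8 139.4  71.9] rot [-1.7992e+02  1.0000e-02  9.4530e+01] gap 48.9 F [-0.5 -0.1 -1.9]
delta cm [-0.02  0.34  4.29] rot [-0.08  0.01  0.03] rows 1.0
```

>>> {"api": "step_arm", "payload": {
  "plan": [
    {"grip":4.5,"tx":0,"ty":0.3,"tz":0.8,"ax":0,"ay":0,"az":0},
    {"grip":4.5,"tx":0,"ty":0,"tz":1.2,"ax":0,"ay":0,"az":0},
    {"grip":4.5,"tx":0,"ty":0,"tz":0.8,"ax":0,"ay":0,"az":0},
    {"grip":4.5,"tx":0,"ty":0,"tz":0.6,"ax":0,"ay":0,"az":0},
    {"grip":4.5,"tx":0,"ty":0,"tz":0.4,"ax":0,"ay":0,"az":0},
    {"grip":4.5,"tx":0,"ty":0,"tz":0.1,"ax":0,"ay":0,"az":0},
    {"grip":4.5,"tx":0,"ty":0,"tz":0,"ax":0,"ay":0,"az":0},
    {"grip":4.5,"tx":0,"ty":0,"tz":0,"ax":0,"ay":0,"az":0}
  ]
}}

```text
time: 27.12
tool_pos: [606.0, 139.8, 33.8]
tcp_rot: [180.0, -0.0, 94.5]
ft_force: [-0.7, 0.5, -0.7]
finger_gap: 48.7
```

```bash
python3 -c "
from h import *
go(605.2,139.4,29)
pic('side','s12',140,140,300,280,4)"
```

```text
t 27.12 pos [606.  139.8  33.8] rot [179.98  -0.    94.53] gap 48.7 F [-0.7  0.5 -0.7]
delta cm [-0.04 -0.08  0.48] rot [ 0.02 -0.    0.03] rows 1
```

View pics/s12.png

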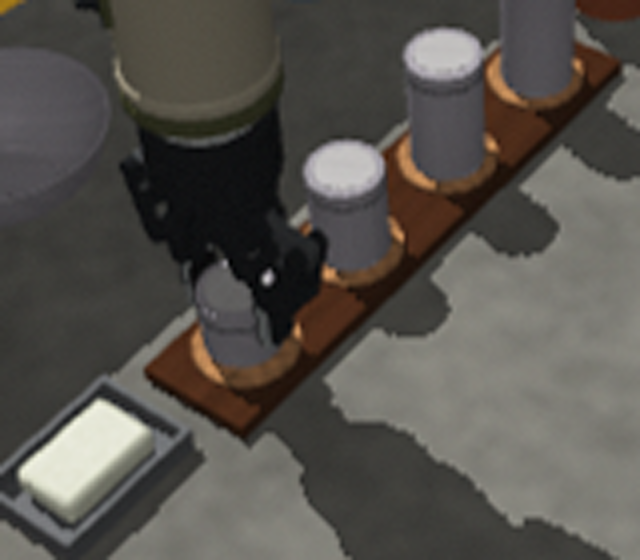

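>>> {"api": "step_arm", "payload": {
  "plan": [
    {"grip":4.5,"tx":0,"ty":0,"tz":0.2,"ax":0,"ay":0,"az":0},
    {"grip":4.5,"tx":0,"ty":0,"tz":0.1,"ax":0,"ay":0,"az":0},
    {"grip":4.5,"tx":0,"ty":0,"tz":0,"ax":0,"ay":0,"az":0},
    {"grip":4.5,"tx":0,"ty":0,"tz":0,"ax":0,"ay":0,"az":0}
  ]
}}

```text
time: 27.5
tool_pos: [605.8, 139.8, 30.5]
tcp_rot: [-180.0, 0.0, 94.5]
ft_force: [-0.0, -0.0, -1.3]
finger_gap: 49.1
```

>>> {"api": "step_arm", "payload": {
  "plan": [
    {"grip":4.5,"tx":0,"ty":0,"tz":0.12,"ax":0,"ay":0,"az":0},
    {"grip":4.5,"tx":0,"ty":0,"tz":0,"ax":0,"ay":0,"az":0},
    {"grip":4.5,"tx":0,"ty":0,"tz":0,"ax":0,"ay":0,"az":0}
  ]
}}

```text
time: 27.75
tool_pos: [605.7, 139.7, 29.2]
tcp_rot: [-180.0, 0.0, 94.5]
ft_force: [0.2, 0.5, -1.1]
finger_gap: 49.0
```

>>> {"api": "step_arm", "payload": {
  "plan": [
    {"grip":4.5,"tx":0,"ty":0,"tz":0.1,"ax":0,"ay":0,"az":0},
    {"grip":4.5,"tx":0,"ty":0,"tz":0,"ax":0,"ay":0,"az":0},
    {"grip":4.5,"tx":0,"ty":0,"tz":0,"ax":0,"ay":0,"az":0}
  ]
}}

```text
time: 28.0
tool_pos: [605.9, 139.8, 28.8]
tcp_rot: [180.0, -0.0, 94.5]
ft_force: [-2.3, -0.8, 4.2]
finger_gap: 49.2
```

Contact. I'll release, rise, and move back out of both camera views.

>>> {"api": "step_arm", "payload": {
  "plan": [
    {"grip":5.5,"tx":0,"ty":0,"tz":0,"ax":0,"ay":0,"az":0},
    {"grip":6.5,"tx":0,"ty":0,"tz":0,"ax":0,"ay":0,"az":0},
    {"grip":8.5,"tx":0,"ty":0,"tz":0,"ax":0,"ay":0,"az":0},
    {"grip":8.5,"tx":0,"ty":0,"tz":0,"ax":0,"ay":0,"az":0},
    {"grip":8.5,"tx":0,"ty":0,"tz":0,"ax":0,"ay":0,"az":0},
    {"grip":8.5,"tx":0,"ty":0,"tz":0,"ax":0,"ay":0,"az":0}
  ]
}}

```text
time: 28.5
tool_pos: [605.8, 139.8, 28.2]
tcp_rot: [-180.0, -0.0, 94.5]
ft_force: [0.4, -0.3, -0.5]
finger_gap: 85.2
```

>>> {"api": "step_arm", "payload": {
  "plan": [
    {"grip":8.5,"tx":0,"ty":0,"tz":-1,"ax":0,"ay":0,"az":0},
    {"grip":8.5,"tx":0,"ty":0,"tz":-2,"ax":0,"ay":0,"az":0},
    {"grip":8.5,"tx":0,"ty":0,"tz":-3,"ax":0,"ay":0,"az":0},
    {"grip":8.5,"tx":0,"ty":0,"tz":-3,"ax":0,"ay":0,"az":0},
    {"grip":8.5,"tx":0,"ty":0,"tz":-3,"ax":0,"ay":0,"az":0},
    {"grip":8.5,"tx":0,"ty":0,"tz":-3,"ax":0,"ay":0,"az":0},
    {"grip":8.5,"tx":0,"ty":0,"tz":-1,"ax":0,"ay":0,"az":0},
    {"grip":8.5,"tx":0,"ty":0,"tz":0,"ax":0,"ay":0,"az":0}
  ]
}}

```text
time: 29.17
tool_pos: [608.3, 140.1, 193.6]
tcp_rot: [179.5, -0.0, 94.5]
ft_force: [0.4, 0.7, 0.8]
finger_gap: 84.7
```

>>> {"api": "step_arm", "payload": {
  "plan": [
    {"grip":8.5,"tx":1.5,"ty":-1.5,"tz":0,"ax":0,"ay":0,"az":0},
    {"grip":8.5,"tx":2.5,"ty":-2.5,"tz":0,"ax":0,"ay":0,"az":0},
    {"grip":8.5,"tx":2.5,"ty":-2.5,"tz":0,"ax":0,"ay":0,"az":0},
    {"grip":8.5,"tx":2.5,"ty":-2.5,"tz":0,"ax":0,"ay":0,"az":0},
    {"grip":8.5,"tx":2.5,"ty":-2.5,"tz":0,"ax":0,"ay":0,"az":0},
    {"grip":8.5,"tx":2.5,"ty":-2.5,"tz":0,"ax":0,"ay":0,"az":0},
    {"grip":8.5,"tx":2.5,"ty":-2.5,"tz":0,"ax":0,"ay":0,"az":0},
    {"grip":8.5,"tx":2.5,"ty":-2.5,"tz":0,"ax":0,"ay":0,"az":0}
  ]
}}

```text
time: 29.83
tool_pos: [399.1, 314.5, 186.5]
tcp_rot: [-179.9, 0.1, 94.5]
ft_force: [-0.3, 1.4, 0.0]
finger_gap: 85.0
```

>>> {"api": "step_arm", "payload": {
  "plan": [
    {"grip":8.5,"tx":2.5,"ty":-1,"tz":0,"ax":0,"ay":0,"az":0},
    {"grip":8.5,"tx":2.5,"ty":-1,"tz":0,"ax":0,"ay":0,"az":0},
    {"grip":8.5,"tx":2.5,"ty":-1,"tz":0,"ax":0,"ay":0,"az":0},
    {"grip":8.5,"tx":2.5,"ty":-1,"tz":0,"ax":0,"ay":0,"az":0},
    {"grip":8.5,"tx":1,"ty":0,"tz":0,"ax":0,"ay":0,"az":0},
    {"grip":8.5,"tx":0,"ty":0,"tz":0,"ax":0,"ay":0,"az":0},
    {"grip":8.5,"tx":0,"ty":0,"tz":0,"ax":0,"ay":0,"az":0}
  ]
}}

```text
time: 30.42
tool_pos: [352.4, 420.1, 186.9]
tcp_rot: [-179.9, 0.1, 94.6]
ft_force: [0.4, -0.5, 0.1]
finger_gap: 85.0
```

```bash
python3 -c "
from h import *
go(605.2,139.4,29)
pic('side','s13',160,90,360,240,4)
pic('top','t13',170,120,370,270,4)"
```

```text
t 30.42 pos [352.4 420.1 186.9] rot [-1.7992e+02  1.1000e-01  9.4590e+01] gap 85.0 F [ 0.4 -0.5  0.1]
delta cm [-29.98  22.97  15.81] rot [-0.08  0.11  0.09] rows 9.8
```

View pics/s13.png

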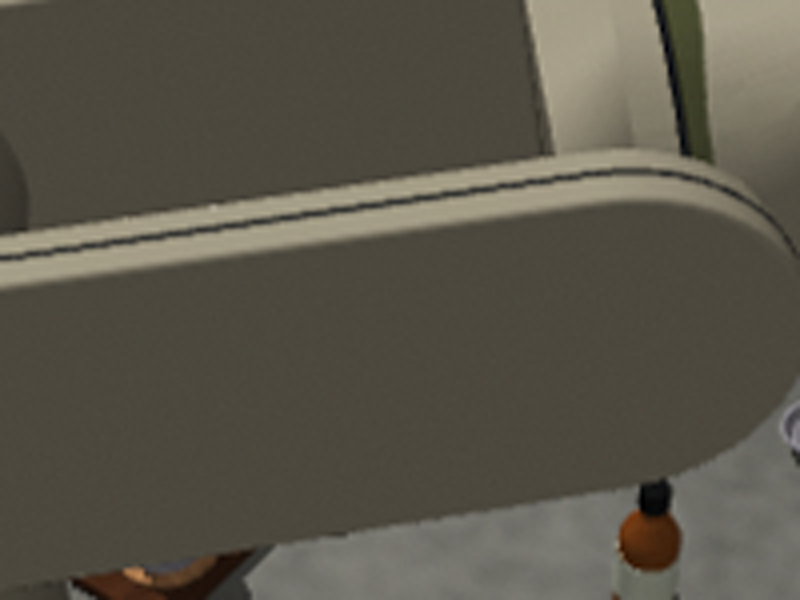

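View pics/t13.png

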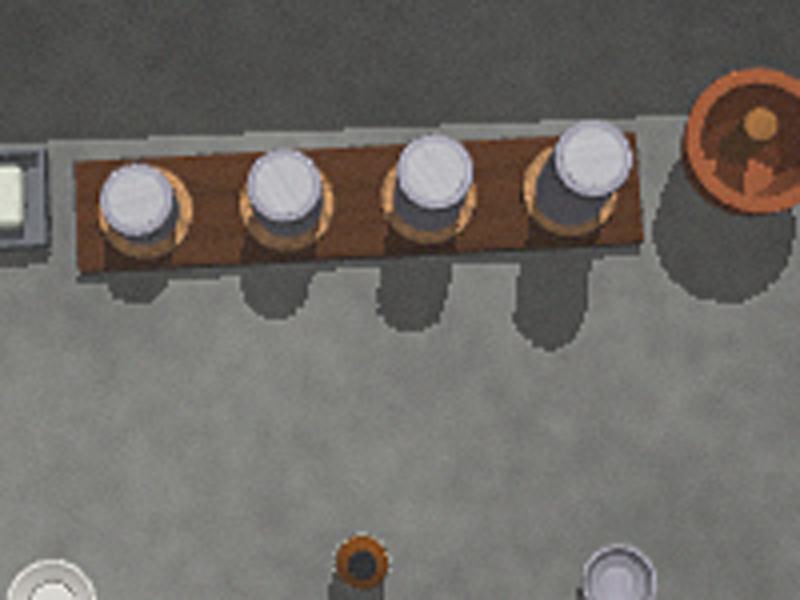

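```bash
python3 -c "
from h import *
f=lambda x,y:(170+(x+.5)/4-.5,120+(y+.5)/4-.5)
M=[(606.4,138),(613.9,39.2),(621.4,-60.5),(629.9,-160.1)]
for (x,y),h,m in zip([(136,199),(284,185),(435,172),(593,158)],(59,81,103,125),M):
  print((ray('top',*f(x,y),h)[:2]-m).round(1))"
```

```text
[-0.   1.3]
[ 0.2 -0.9]
[-0.8 -0.1]
[-2.4  0.4]
```

All four tins are within about 2.5 mm of their mat centres, the bottle is upright and the robot is clear of everything. Handing in.

```bash
python3 -c "
from bench import *
print(hand_in())"
```

```text
the job is handed in; nothing more can be done
None
```

All four tins are standing on the cork mats in order of height. The tallest (d) is next to the mortar, then c, b and the shortest (a) by the soap dish. I handed the job in at about 30 s of the 112 s allowed, and no verdict was reported.

- **Placing:** I carried each tin upright by its sides and lowered it to light contact; the largest wrist force in any reading was about 12 N. I then let go and moved the gripper well clear.
- **Last check, top camera:** the tins stand 1.3 mm (a), 0.9 mm (b), 0.8 mm (c) and 2.4 mm (d) from their mat centres. All four are upright, and so is the little glass bottle.
- **Checks that failed or disagreed:** the arm blocked the final side picture, so only the top camera covers all four at the end. For d, side pictures taken earlier gave from about 1.5 to 3.5 mm off centre, depending on the picture. That is close to the 2 mm camera calibration, so I left it.

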